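# Put the spice caddy away under the riser shelf

### The arm

A 6-joint arm with a two-finger parallel gripper is mounted at the origin on the work surface. World frame = base frame: x ahead of the robot, y to its left, z up, the work surface at z = 0. Lengths are in mm, angles in rad, forces in N, time in s.
With the tool pointing down it reaches from about 325 to 775 mm from the base axis. Payload 5.5 kg.
Tool frame: the origin (TCP) lies midway between the tips of the shut fingers; the grasp point (between the pads) lies 19 mm behind it; z points along the fingers, y is the direction in which the jaws open and shut (so a half turn about z gives the same grasp; the last joint's range is limited). The gripper opens to 88 mm and grips with 3 to 60 N. Pads are 20 mm wide; open, the fingers measure 115 mm over their backs; the gripper's body (75 mm by 178 mm) begins 61 mm behind the grasp point.
Start: joints at [1.275, 0.091, 1.231, -0, 1.82, -0.057], TCP at [141.926, 582.987, 222.631] pointing down, gripper open.
Joint ranges: [-2.87, 2.87], [-0.86, 2.18], [0.17, 2.46], [-1.51, 4.65], [0.06, 2.69], [-2.65, 2.65]. Speed limits (rad/s): [2.57, 2.57, 3.01, 3.14, 3.14, 3.14].

### API

Orientations are given as a unit quaternion [w, x, y, z].
In Python, from workcell import robot gives the robot as it stands.
- The arm moves only by the shell command python3 -m jog 'ROWS' [FORCE]. ROWS is JSON, a list of rows, each a list of 7 numbers: the finger opening in m, from 0 to 0.0878, then the shift along the world's x, y, z in m, then the turn, a rotation vector about the world's x, y, z in rad. In form: [[jaw, tx, ty, tz, ax, ay, az], ...]. A call has exactly 10 rows; each row shifts and turns the commanded pose from where the row before left it; what a row does not reach is not made up. A row lasts 1/12 s, in which the tool goes at most 41.7 mm and 7.16 degrees, less where a joint would pass 70% of its speed; a pose out of reach is approached as far as the arm can. A call is refused whole if a number of a shift passes 0.0417 or a number of a turn 0.125, either way. A call with a gripper value outside its range is refused whole. The fingers move at their own pace and stop on an object; FORCE is the grip in N (left out, the last holds). Time passes only in rows, so rows that do not move let the fingers close, or fill a call up. It gives the time, the measured TCP pose, the force and the opening at its end, in the units of the state.
- robot.state(): the state, without advancing time (a new reading comes with each control period).
- robot.camera(name): name is "scene" or "top" or "wrist"; returns the picture (384x512x3 uint8, red, green, blue); there is no depth.
- robot.calibration(name): a dict with "fx", "fy", "cx", "cy" (pixels), "position" and "attitude" of the camera in the world. Camera axes: x right, y down, z forward; pixel columns grow to the right and rows downward; lengths in mm; the calibration is good to about 2 mm. A picture is of the moment at which its call begins: read the wrist's pose just before it. calibration takes no time and is no camera call; for the wrist camera it gives the pose at the moment of the call.
- robot.finish_job(): hands the job in, once; it reports no verdict.
Trained networks look in the newest picture that a camera, given by its name, has taken for a name from the list of things; names that differ only in an ending like _2 or _b are one class to them, and where a whole thing is asked for, a point or a joint stands for the part that bears it (a point fixed in the world has none). Each returns a list of dicts, best first, with "score" (0 to 1); they miss things now and then, are a little off and sometimes report something else, mostly with a low value. They report only what shows in the picture. A call takes as long as a camera call. They do not tell look-alikes from the thing itself.
- robot.masks_of(query, camera): "mask" (384x512 bool, what is visible of it).
- robot.landmark_of(query, camera): "centre" ([x, y, z] in mm, in world coordinates, good to about 4 mm: a listed point, or the origin of a listed thing).
The state is a dict: "time_s": time; "joint_positions": joint angles; "joint_velocities": joint speeds; "effort": joint torques, N m; "position": TCP position; "tcp_rot": TCP orientation; "ft_force": force on the tool from outside, world axes, zero at the start; "wrist_torque": the same for the moment, N m; "gripper_width": opening from 0.0 (shut) to 1.0 (fully open).
Only numpy, scipy, OpenCV 4.12 (cv2) and the standard library are available. Lean on these libraries where they do the work, as an engineer would, in place of code of your own. Each camera call takes 0.05 s, during which the arm holds its last target. There are 200 camera calls.

### The job

Put away the spice caddy after cooking: stand every spice jar upright in a compartment of its own in the caddy, and press the red button on the carrying handle to run the handle down until it clicks locked in its lowest hole, button sprung back out. Then slide the caddy straight in under the riser shelf until it meets the rail at the back, with all jars still standing in it, and leave the moka pot, the tagine and the pepper mill where they are.

Things in the scene. Friction and masses are not known exactly. Their poses are not given: they have to be found in the camera images.
- caddy: condiment caddy: loose white plastic tray, 196 mm (x) by 252 mm (y), walls 40 mm high and 5 mm thick, floor 5 mm thick; 0.57 kg with its handle. Origin: centre of its underside, z up; -x is the long side nearest the robot. A grey spine, 40 mm wide, its top 35 mm up, runs along y through the middle and carries the handle. Three open compartments lie on each side of it
- near_wall (a point): the middle of the outer face of the caddy's long wall nearest the robot (its -x side), 20 mm above the worktop; axes as the caddy's. The wall is plain and can be pushed on. Jars in the caddy reach 83 mm above the worktop, so a hand pointing down with its fingertips about 20 mm up passes over them
- handle (a joint): telescopic handle: an inner tube slides up and down in the 24 mm steel outer tube (top 136 mm up) at the caddy's centre. Value: how far it is drawn out, m: 0.080 in the top hole (at the start), 0.040 middle hole, 0 lowest hole, all within 0.002. A spring pin locks it both ways in a hole till the button is pressed; between holes it stays where left and slides at about 3 N
- grip (a point): centre of the handle's black T grip, a bar 104 mm long (along the caddy's y), 22 mm wide, 22 mm high, over the caddy's centre: 148 mm above the worktop in the lowest hole, 228 mm in the top hole. Axes as the caddy's. The caddy can be lifted, shifted and turned by it
- button_top (a point): centre of the top of the round red release button, 26 mm across, in the middle of the T grip's top; it stands 9 mm above the bar and 20 mm above grip when out. Pushing straight down on it frees the lock and then drives the handle down; the pin may click into the middle hole on the way, and pushing on frees it again
- button (a joint): how far the release button is pressed into the grip, m: 0 out, 0.006 fully in. Sprung: 3 N starts it, 6 N holds it fully in; the lock frees at about 0.0035. It stays about 0.003 in while the pin is between two holes and, when let go, springs back to 0 once the pin has clicked into a hole
- shelf: wooden riser shelf, stands on the worktop, cannot move: board 160 mm deep (x), 324 mm wide (y), 18 mm thick, underside 188 mm up, on two 18 mm side panels with a clear gap of 288 mm between them. Open in front (-x). Origin on the worktop under the board's centre; x points in, away from the robot. The grip strikes the board unless the handle is in its lowest hole
- mouth (a point): point on the worktop below the middle of the shelf's front edge (its -x side); axes as the shelf's. A low rail, 35 mm high, crosses the back of the shelf, its front face 148 mm in from here. The caddy goes in from the front, its y along the shelf's y; when its far long wall meets the rail its origin is 50 mm in from here and its near wall stands out 48 mm in front of the board
- cell0 (a point): place for a jar on the floor of the caddy's compartment 0 (robot side of the spine, -y end); 63 mm from the caddy's middle line, where a hand with its fingers opening along the caddy's y clears the handle. Compartment: 73 mm (x) by 78 mm (y), its dividing walls 38 mm high above the worktop; axes as the caddy's
- cell1 (a point): place for a jar on the floor of the caddy's compartment 1 (robot side of the spine, middle); 63 mm from the caddy's middle line, where a hand with its fingers opening along the caddy's y clears the handle. Compartment: 73 mm (x) by 78 mm (y), its dividing walls 38 mm high above the worktop; axes as the caddy's
- cell2 (a point): place for a jar on the floor of the caddy's compartment 2 (robot side of the spine, +y end); 63 mm from the caddy's middle line, where a hand with its fingers opening along the caddy's y clears the handle. Compartment: 73 mm (x) by 78 mm (y), its dividing walls 38 mm high above the worktop; axes as the caddy's
- cell3 (a point): place for a jar on the floor of the caddy's compartment 3 (far side of the spine, -y end); 63 mm from the caddy's middle line, where a hand with its fingers opening along the caddy's y clears the handle. Compartment: 73 mm (x) by 78 mm (y), its dividing walls 38 mm high above the worktop; axes as the caddy's
- cell4 (a point): place for a jar on the floor of the caddy's compartment 4 (far side of the spine, middle); 63 mm from the caddy's middle line, where a hand with its fingers opening along the caddy's y clears the handle. Compartment: 73 mm (x) by 78 mm (y), its dividing walls 38 mm high above the worktop; axes as the caddy's
- cell5 (a point): place for a jar on the floor of the caddy's compartment 5 (far side of the spine, +y end); 63 mm from the caddy's middle line, where a hand with its fingers opening along the caddy's y clears the handle. Compartment: 73 mm (x) by 78 mm (y), its dividing walls 38 mm high above the worktop; axes as the caddy's
- jar0: a closed spice jar, brick-red contents, cream label, silver lid: a squat cylinder 48 mm across and 78 mm high, about 90 g, standing on the worktop. Origin at the centre of its underside, z up. Not every start has this jar (None if absent)
- jar1: a closed spice jar, yellow-orange contents, cream label, silver lid: a squat cylinder 48 mm across and 78 mm high, about 90 g, standing on the worktop. Origin at the centre of its underside, z up. Not every start has this jar (None if absent)
- jar2: a closed spice jar, green contents, cream label, silver lid: a squat cylinder 48 mm across and 78 mm high, about 90 g, standing on the worktop. Origin at the centre of its underside, z up. Not every start has this jar (None if absent)
- jar3: a closed spice jar, dark brown contents, cream label, silver lid: a squat cylinder 48 mm across and 78 mm high, about 90 g, standing on the worktop. Origin at the centre of its underside, z up. Not every start has this jar (None if absent)
- jar4: a closed spice jar, cream contents, cream label, silver lid: a squat cylinder 48 mm across and 78 mm high, about 90 g, standing on the worktop. Origin at the centre of its underside, z up. Not every start has this jar (None if absent)
- mokapot: aluminium moka pot, 88 mm across, 167 mm high, black handle reaching 81 mm out on its -y side; origin at the centre of its underside. A bystander
- tagine: terracotta tagine, 150 mm across, 122 mm high; origin at the centre of its underside. A bystander
- mill: dark wooden pepper mill, 50 mm across, 136 mm high; origin at the centre of its underside. A bystander
Not all that is in view belongs to the job. Leave any turquoise look-alike of the jar2 alone. What is shaped like the jar3 but pink is not meant.

How it is judged (in metres and radians):
On the way, in this order (a step that is already met when the one before it is completed fails the run):
1. every jar stands in the caddy and the handle is locked in its lowest hole, before the caddy goes in under the shelf (x of jar0 in the frame of caddy between -0.085 and 0.085 m and y of jar0 in the frame of caddy between -0.112 and 0.112 m and z of each of jar0, jar1, jar2, jar3, jar4 in the frame of caddy below 0.012 m and angle between each of jar0, jar1, jar2, jar3, jar4's own z axis and vertical below 0.15 rad and x of jar1 in the frame of caddy between -0.085 and 0.085 m and y of jar1 in the frame of caddy between -0.112 and 0.112 m and x of jar2 in the frame of caddy between -0.085 and 0.085 m and y of jar2 in the frame of caddy between -0.112 and 0.112 m and x of jar3 in the frame of caddy between -0.085 and 0.085 m and y of jar3 in the frame of caddy between -0.112 and 0.112 m and x of jar4 in the frame of caddy between -0.085 and 0.085 m and y of jar4 in the frame of caddy between -0.112 and 0.112 m and value of joint handle below 0.004 m and value of joint button below 0.0015 m and x of caddy in the frame of shelf below -0.1 m), for 0.2 s.
2. the caddy is home under the shelf, against the back rail (x of caddy in the frame of shelf between -0.038 and -0.02 m and y of caddy in the frame of shelf between -0.03 and 0.03 m and angle between the x axis of caddy and the x axis of shelf, either way round below 0.1 rad and angle between caddy's own z axis and vertical below 0.05 rad and height (world z) of caddy below 0.006 m), for 0.2 s.
At the end, for the whole second after the job is handed in: each jar stands in a compartment (base within 7 mm of its floor, tilt under 0.15 rad); handle drawn out under 4 mm, button out within 1.5 mm; caddy flat, far wall within 8 mm of the rail, square within 0.1 rad, within 30 mm of the shelf's middle; all at rest (all of step 2 and x of jar0 in the frame of caddy between -0.085 and 0.085 m and y of jar0 in the frame of caddy between -0.112 and 0.112 m and z of each of jar0, jar1, jar2, jar3, jar4 in the frame of caddy below 0.012 m and angle between each of jar0, jar1, jar2, jar3, jar4's own z axis and vertical below 0.15 rad and x of jar1 in the frame of caddy between -0.085 and 0.085 m and y of jar1 in the frame of caddy between -0.112 and 0.112 m and x of jar2 in the frame of caddy between -0.085 and 0.085 m and y of jar2 in the frame of caddy between -0.112 and 0.112 m and x of jar3 in the frame of caddy between -0.085 and 0.085 m and y of jar3 in the frame of caddy between -0.112 and 0.112 m and x of jar4 in the frame of caddy between -0.085 and 0.085 m and y of jar4 in the frame of caddy between -0.112 and 0.112 m and value of joint handle below 0.004 m and value of joint button below 0.0015 m and linear speed of each of caddy, jar0, jar1, jar2, jar3, jar4 below 0.02 m/s); the robot touches nothing.
It fails at once if the moka pot is shifted by more than 30 mm or knocked over (distance of mokapot from where it was at the start of the episode above 0.03 m or angle between mokapot's own z axis and vertical above 0.4 rad).
It fails at once if the tagine is shifted by more than 30 mm or knocked over (distance of tagine from where it was at the start of the episode above 0.03 m or angle between tagine's own z axis and vertical above 0.4 rad).
It fails at once if the pepper mill is shifted by more than 30 mm or knocked over (distance of mill from where it was at the start of the episode above 0.03 m or angle between mill's own z axis and vertical above 0.4 rad).
Of jar0, jar1, jar2, jar3, jar4 only 3 to 5 are there at a start; the rules pass over those that are not, and their reading is None.
At some moment in a run one of jar0, jar1, jar2, jar3, jar4 may be knocked a few centimetres aside while the robot is not near it.
It also fails if it takes over 210 s, if anything falls off the work surface, if the arm or the gripper's body presses on something with over 40 N, if the wrist force passes 120 N, or if a joint passes its speed limit or range.

## Working session

There is one attempt and no reset: what is moved stays moved. The work goes in short steps, Python scripts to look and compute and a shell command to move; the robot and the scene stay as the last step left them, time stands still between calls to the robot, and variables do not carry over. Pictures are saved under pics/ and viewed, on a budget of 14 in all, crops included, one or two more only if the job needs it, and the job is handed in when it is done.

```bash
mkdir -p pics; ls
cat > h.py <<'E'
from workcell import robot
import numpy as np, cv2
def snap(cam,name):
    im=robot.camera(cam); cv2.imwrite(f'pics/{name}.png',cv2.cvtColor(im,cv2.COLOR_RGB2BGR)); return im
def lm(q,cam,n=3):
    for r in robot.landmark_of(q,cam)[:n]: print(q,cam,round(r['score'],2),np.round(r['centre'],1))
def st():
    s=robot.state(); print(round(s['time_s'],2),np.round(s['position'],1),np.round(s['tcp_rot'],3),np.round(s['ft_force'],1),round(s['gripper_width'],3),np.round(s['joint_positions'],2))
E
python3 - <<'E'
from h import *
st()
a=snap('scene','s1');b=snap('top','t1')
for q in ['caddy','grip','mouth','shelf','jar0','jar1','jar2','jar3','jar4','mokapot','tagine','mill','cell0','cell2']:
    lm(q,'top')
cv2.imwrite('pics/both1.png',cv2.cvtColor(cv2.resize(np.vstack([a,b]),(450,675))[:600] if 0 else b,cv2.COLOR_RGB2BGR))
for c in ('scene','top'): k=robot.calibration(c); print(c,k)
E
```

```text
pics
0.0 [141.8 582.7 221.5] [-0.     0.119  0.993 -0.001] [ 0.2 -0.1 -0. ] 1.002 [ 1.28  0.09  1.23 -0.    1.82 -0.06]
caddy top 0.75 [4.717e+02 3.600e+01 1.000e-01]
grip top 0.56 [473.   35.5 225.5]
shelf top 0.75 [ 547.2 -321.1   -2.6]
shelf top 0.59 [438.4 290.7  -6.2]
shelf top 0.18 [472.1  38.6 248.3]
jar0 top 0.88 [507.9 387.    1.5]
jar0 top 0.75 [341.3 256.1   1.5]
jar0 top 0.73 [ 5.473e+02 -3.182e+02 -5.000e-01]
jar1 top 0.88 [507.9 387.    1.5]
jar1 top 0.75 [341.3 256.1   1.5]
jar1 top 0.73 [ 5.473e+02 -3.182e+02 -5.000e-01]
jar2 top 0.88 [507.9 387.    1.5]
jar2 top 0.75 [341.3 256.1   1.5]
jar2 top 0.73 [ 5.473e+02 -3.182e+02 -5.000e-01]
jar3 top 0.88 [507.9 387.    1.5]
jar3 top 0.75 [341.3 256.1   1.5]
jar3 top 0.73 [ 5.473e+02 -3.182e+02 -5.000e-01]
jar4 top 0.88 [507.9 387.    1.5]
jar4 top 0.75 [341.3 256.1   1.5]
jar4 top 0.73 [ 5.473e+02 -3.182e+02 -5.000e-01]
mokapot top 0.92 [ 6.750e+02 -4.324e+02  6.000e-01]
mokapot top 0.6 [467.5  37.9 249.5]
mokapot top 0.26 [641.8 439.6  -3.1]
tagine top 0.81 [640.  439.7  -0.9]
mill top 0.92 [ 550.7 -424.4    1.7]
cell0 top 0.81 [543.1 -44.4   4.6]
cell0 top 0.79 [531.2  43.1   1. ]
cell0 top 0.68 [528.  118.2   8.5]
cell2 top 0.81 [543.1 -44.4   4.6]
cell2 top 0.79 [531.2  43.1   1. ]
cell2 top 0.68 [528.  118.2   8.5]
scene {'fx': 349.4013038207035, 'fy': 349.4013038207035, 'cx': 253.3579645121095, 'cy': 188.75992736175706, 'position': array([955.47131701, 695.41771044, 981.6668103 ]), 'attitude': array([-0.10018518,  0.23682561,  0.89924575, -0.35388366])}
top {'fx': 372.6430281951522, 'fy': 372.6430281951522, 'cx': 252.5845173253769, 'cy': 186.678555007551, 'position': array([ 399.99909337,   -4.23998731, 1141.71365375]), 'attitude': array([-0.05575193,  0.71152866, -0.69917392,  0.04212505])}
```

View pics/t1.png

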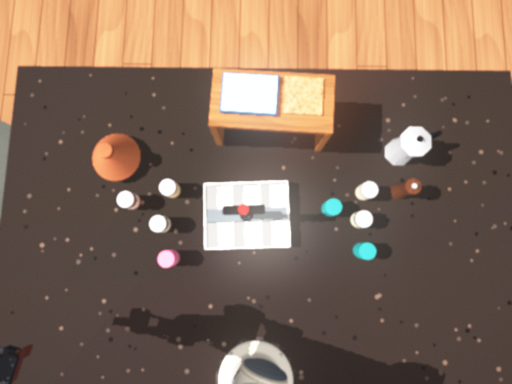

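View pics/s1.png

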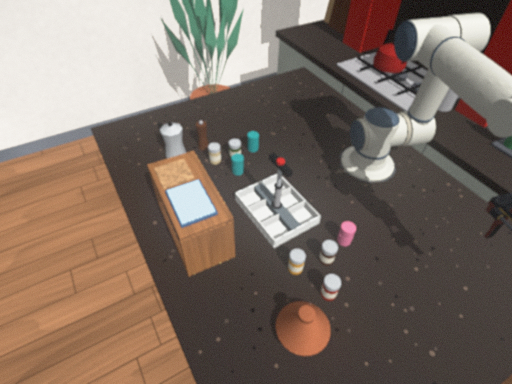

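The top view has the caddy at (247,215) and the shelf at (272,100). There are three jars on the left at (128,200), (170,188) and (160,223), and two on the right at (367,190) and (362,218). The pink decoy is at (168,258) and the turquoise ones are at (332,207) and (365,250). Next I'll refine the poses.

```bash
cat >> h.py <<'E'
from scipy.spatial.transform import Rotation as R
def ray(cam,uv,z):
    k=robot.calibration(cam); uv=np.atleast_2d(np.float64(uv))
    d=np.c_[(uv[:,0]-k['cx'])/k['fx'],(uv[:,1]-k['cy'])/k['fy'],np.ones(len(uv))]
    w=k['attitude']; d=R.from_quat([w[1],w[2],w[3],w[0]]).apply(d)
    p=np.array(k['position']); return p+d*((z-p[2])/d[:,2])[:,None]
def proj(cam,P):
    k=robot.calibration(cam); w=k['attitude']
    c=R.from_quat([w[1],w[2],w[3],w[0]]).inv().apply(np.atleast_2d(P)-np.array(k['position']))
    return np.c_[c[:,0]/c[:,2]*k['fx']+k['cx'],c[:,1]/c[:,2]*k['fy']+k['cy']]
def yawfit(cam,m,z):
    c=max(cv2.findContours(m.astype(np.uint8),0,2)[0],key=cv2.contourArea)
    P=ray(cam,c[:,0,:],z)[:,:2].astype(np.float32); r=cv2.minAreaRect(P); print(np.round(r[0],1),np.round(r[1],1),round(r[2],2))
def jars(cam,n=12):
    out=[]
    for r in robot.landmark_of('jar0',cam):
        P=np.array(r['centre']); 
        if r['score']>.3: out.append(P)
    return out
E
python3 - <<'E'
from h import *
for c in ('top','scene'):
    im=robot.camera(c)
    for P in jars(c):
        u=proj(c,P+[0,0,25])[0]; x,y=np.int32(np.round(u)); 
        print(c,np.round(P,0),(x,y),np.median(im[max(y-4,0):y+5,max(x-4,0):x+5].reshape(-1,3),axis=0) if 0<x<512 and 0<y<384 else '')
    for q,z in (('caddy',40),('shelf',206)):
        for r in robot.masks_of(q,c)[:2]:
            m=r['mask']; print(q,c,round(r['score'],2),m.sum(),end=' '); yawfit(c,m,z)
    lm('mouth',c); lm('caddy',c,1); lm('near_wall',c);lm('button_top',c,1);lm('shelf',c,2)
b=cv2.cvtColor(robot.camera('scene'),cv2.COLOR_RGB2BGR)
cv2.imwrite('pics/z1.png',np.hstack([cv2.resize(b[125:185,195:285],(400,267)),cv2.resize(b[210:310,280:370],(400,267))]))
E
```

```text
top [ 549. -318.   -3.] (np.int32(364), np.int32(191)) [254. 254. 254.]
top [ 372. -310.   -5.] (np.int32(363), np.int32(250)) [ 96. 243. 242.]
top [338. 255.   0.] (np.int32(171), np.int32(258)) [255. 227. 248.]
top [ 497. -211.   -4.] (np.int32(329), np.int32(207)) [104. 244. 242.]
top [547. 267.   2.] (np.int32(171), np.int32(188)) [254. 254. 254.]
top [436. 290.  -2.] (np.int32(161), np.int32(225)) [254. 254. 254.]
top [506. 388.  -2.] (np.int32(131), np.int32(201)) [254. 254. 254.]
top [ 459. -302.   -2.] (np.int32(360), np.int32(221)) [254. 254. 254.]
caddy top 0.63 5746 [469.4  36.9] [204.1 253.8] 2.13
shelf top 0.91 7779 [737.9 -29.5] [323.6 212.7] 87.5
shelf top 0.72 5667 [460.6  28.6] [170.1 215.6] 2.42
caddy top 0.72 [4.726e+02 3.650e+01 1.000e-01]
near_wall top 0.64 [376.   29.7  21.4]
button_top top 0.6 [467.1  37.  249.1]
scene [544. 265.  -2.] (np.int32(295), np.int32(264)) [176. 155. 134.]
scene [ 547. -319.    4.] (np.int32(214), np.int32(155)) [189. 182. 160.]
scene [506. 385.   0.] (np.int32(329), np.int32(289)) [153. 135. 130.]
scene [ 464. -300.    0.] (np.int32(234), np.int32(152)) [117. 153. 140.]
scene [ 373. -310.   -1.] (np.int32(252), np.int32(144)) [ 55. 138. 138.]
scene [ 492. -212.    0.] (np.int32(238), np.int32(166)) [ 63. 146. 144.]
scene [442. 290.   4.] (np.int32(326), np.int32(255)) [134. 136. 128.]
scene [340. 261.   2.] (np.int32(345), np.int32(236)) [179. 107. 130.]
caddy scene 0.61 3725 [457.9  -5. ] [394.6 259.9] 86.98
shelf scene 0.69 6534 [771.8  29.2] [440.5 173.6] 86.77
mouth scene 0.42 [469.1  35.6 228.9]
caddy scene 0.69 [470.4  36.2  -2.4]
near_wall scene 0.59 [372.6  25.5  21.8]
button_top scene 0.43 [471.9  38.3 251.9]
```

View pics/z1.png

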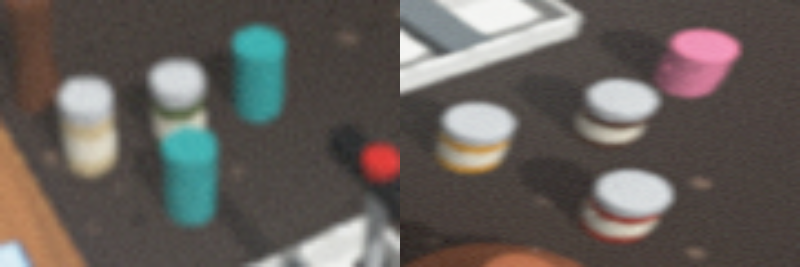

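```bash
R='';
python3 -m jog '[[0.03,0.0165,-0.0273,0.004,0,0,0.014],[0.0,0.0165,-0.0273,0.004,0,0,0.014],[0.0,0.0165,-0.0273,0.004,0,0,0.014],[0.0,0.0165,-0.0273,0.004,0,0,0.014],[0.0,0.0165,-0.0273,0.004,0,0,0.014],[0.0,0.0165,-0.0273,0.004,0,0,0.014],[0.0,0.0165,-0.0273,0.004,0,0,0.014],[0.0,0.0165,-0.0273,0.004,0,0,0.014],[0.0,0.0165,-0.0273,0.004,0,0,0.014],[0.0,0.0165,-0.0273,0.004,0,0,0.014]]' 20
python3 -m jog '[[0.0,0.0165,-0.0273,0.004,0,0,0.014],[0.0,0.0165,-0.0273,0.004,0,0,0.014],[0.0,0.0165,-0.0273,0.004,0,0,0.014],[0.0,0.0165,-0.0273,0.004,0,0,0.014],[0.0,0.0165,-0.0273,0.004,0,0,0.014],[0.0,0.0165,-0.0273,0.004,0,0,0.014],[0.0,0.0165,-0.0273,0.004,0,0,0.014],[0.0,0.0165,-0.0273,0.004,0,0,0.014],[0.0,0.0165,-0.0273,0.004,0,0,0.014],[0.0,0.016,-0.0273,0.004,0,0,0.014]]'
python3 - <<'E'
from h import *
st()
snap('top','t2'); im=snap('wrist','w2')
for c in ('wrist','top'):
  robot.camera(c); lm('button_top',c,2); lm('grip',c,2)
E
```

```text
time_s: 2.58
position: [307.4, 308.6, 263.1]
tcp_rot: [0.0, 0.049, 0.999, 0.0]
ft_force: [-0.0, 0.7, -0.1]
gripper_width: 0.279
time_s: 3.42
position: [472.0, 35.4, 303.1]
tcp_rot: [0.0, -0.021, 1.0, 0.0]
ft_force: [-0.1, 0.5, 0.1]
gripper_width: 0.008
3.42 [472.   35.4 303.1] [ 0.    -0.021  1.     0.   ] [-0.1  0.5  0.1] 0.008 [ 0.   -0.22  1.38  0.    1.98 -1.61]
button_top wrist 0.62 [465.4  40.7 250.3]
grip wrist 0.72 [475.   33.6 233.6]
button_top top 0.58 [410.4 -46.6   4.1]
grip top 0.42 [ 678.1 -432.     1.2]
```

View pics/w2.png

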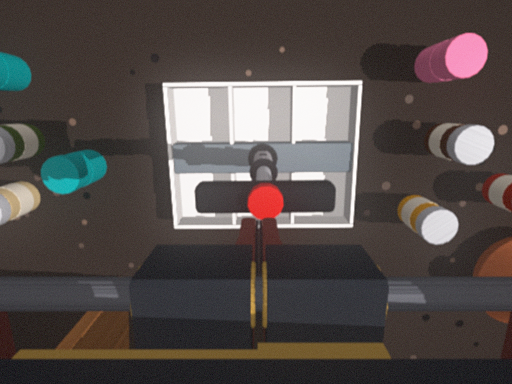

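The wrist view shows the button at (266,201), with the tray's top rim from (164,84) to (360,82). I'll compute positions from these.

Run:
```python
from h import *
im=cv2.imread('pics/w2.png')[:,:,::-1].astype(int)
m=(im[...,0]>190)&(im[...,1]<60)&(im[...,2]<60)
m[:170]=0
n,l,s,c=cv2.connectedComponentsWithStats(m.astype(np.uint8)); i=1+s[1:,4].argmax(); print(s[i],c[i],ray('wrist',c[i],248))
P=ray('wrist',[[164,84],[360,82],[354,228],[176,229]],40); print(np.round(P,1),P.mean(0))
a=P[1]-P[0]; print('yaw',np.degrees(np.arctan2(-a[0],a[1])))
```

```text
[248 187  35  32 726] [265.02066116 203.97245179] [[467.95657641  42.3323438  248.        ]]
[[377.5 -85.2  40. ]
 [364.4 161.7  40. ]
 [559.7 177.   40. ]
 [571.9 -74.   40. ]] [468.35274359  44.86910665  40.        ]
yaw 3.033914583934459
```

```bash
cat >> h.py <<'E'
def red(cam,z=248):
    im=robot.camera(cam).astype(int)
    m=(im[...,0]>150)&(im[...,1]<60)&(im[...,2]<60)
    n,l,s,c=cv2.connectedComponentsWithStats(m.astype(np.uint8))
    for i in 1+np.argsort(-s[1:,4])[:3]: print('red',cam,s[i,4],np.round(c[i]),np.round(ray(cam,c[i],z)[0],1))
E
python3 - <<'E'
from h import *
st(); red('wrist'); st(); red('scene'); robot.camera('wrist'); lm('button_top','wrist'); lm('caddy','wrist'); lm('grip','wrist')
im=cv2.imread('pics/t1.png')[:,:,::-1].astype(int)
m=(im[...,0]>150)&(im[...,1]<60)&(im[...,2]<60)
n,l,s,c=cv2.connectedComponentsWithStats(m.astype(np.uint8)); i=1+s[1:,4].argmax(); print('top t1',s[i],ray('top',c[i],248))
E
```

```text
3.82 [471.   38.  302.8] [ 0.    -0.021  1.     0.   ] [ 0.3  0.1 -0.4] 0.006 [ 0.01 -0.22  1.38  0.    1.98 -1.61]
red wrist 829 [255. 205.] [469.   35.6 248. ]
3.87 [471.   38.  302.8] [ 0.    -0.021  1.     0.   ] [ 0.5  0.6 -0.2] 0.001 [ 0.01 -0.22  1.38  0.    1.98 -1.61]
red scene 461 [502. 106.] [-420.4  189.9  248. ]
red scene 33 [399.  64.] [-320.4 -233.9  248. ]
red scene 15 [279. 162.] [478.9  44.3 248. ]
button_top wrist 0.78 [469.4  39.  252. ]
caddy wrist 0.7 [474.7  37.    2.8]
caddy wrist 0.48 [404.9  33.6   3.1]
grip wrist 0.81 [474.9  34.3 231.1]Traceback (most recent call last):
  File "<stdin>", line 5, in <module>
ValueError: attempt to get argmax of an empty sequence
```

```bash
python3 -m jog '[[0,-0.001,-0.0015,-0.008,0,0,0],[0,0,0,-0.008,0,0,0],[0,0,0,-0.008,0,0,0],[0,0,0,-0.008,0,0,0],[0,0,0,-0.008,0,0,0],[0,0,0,-0.006,0,0,0],[0,0,0,-0.005,0,0,0],[0,0,0,-0.004,0,0,0],[0,0,0,-0.003,0,0,0],[0,0,0,-0.003,0,0,0]]'
python3 -m jog '[[0,0,0,-0.004,0,0,0],[0,0,0,-0.004,0,0,0],[0,0,0,-0.004,0,0,0],[0,0,0,-0.004,0,0,0],[0,0,0,-0.004,0,0,0],[0,0,0,-0.004,0,0,0],[0,0,0,-0.004,0,0,0],[0,0,0,-0.004,0,0,0],[0,0,0,-0.004,0,0,0],[0,0,0,-0.004,0,0,0]]'
```

```text
time_s: 4.95
position: [470.4, 35.5, 242.2]
tcp_rot: [0.0, -0.021, 1.0, -0.0]
ft_force: [-2.4, 0.1, 2.9]
gripper_width: 0.004
time_s: 5.78
position: [470.5, 35.5, 201.3]
tcp_rot: [0.0, -0.021, 1.0, -0.0]
ft_force: [-1.4, 0.1, 2.7]
gripper_width: 0.007
```

```bash
python3 -m jog '[[0,0,0,-0.004,0,0,0],[0,0,0,-0.004,0,0,0],[0,0,0,-0.004,0,0,0],[0,0,0,-0.004,0,0,0],[0,0,0,-0.004,0,0,0],[0,0,0,-0.004,0,0,0],[0,0,0,-0.004,0,0,0],[0,0,0,-0.004,0,0,0],[0,0,0,-0.002,0,0,0],[0,0,0,-0.001,0,0,0]]'
python3 -m jog '[[0,0,0,-0.001,0,0,0],[0,0,0,-0.001,0,0,0],[0,0,0,-0.001,0,0,0],[0,0,0,0,0,0,0],[0,0,0,0,0,0,0],[0,0,0,0,0,0,0],[0,0,0,0,0,0,0],[0,0,0,0,0,0,0],[0,0,0,0,0,0,0],[0,0,0,0,0,0,0]]'
```

```text
time_s: 6.62
position: [470.4, 35.5, 166.3]
tcp_rot: [-0.0, -0.021, 1.0, -0.0]
ft_force: [-0.1, 0.6, 4.7]
gripper_width: 0.005
time_s: 7.45
position: [470.5, 35.5, 164.1]
tcp_rot: [0.0, -0.021, 1.0, -0.0]
ft_force: [-1.5, 0.1, 4.8]
gripper_width: 0.008
```

```bash
python3 -m jog '[[0,0,0,-0.001,0,0,0],[0,0,0,-0.001,0,0,0],[0,0,0,-0.001,0,0,0],[0,0,0,-0.001,0,0,0],[0,0,0,0,0,0,0],[0,0,0,0,0,0,0],[0,0,0,0,0,0,0],[0,0,0,0,0,0,0],[0,0,0,0,0,0,0],[0,0,0,0,0,0,0]]'
python3 -m jog '[[0,0,0,0.003,0,0,0],[0,0,0,0.005,0,0,0],[0,0,0,0.01,0,0,0],[0,0,0,0.03,0,0,0],[0,0,0,0.04,0,0,0],[0,0,0,0.04,0,0,0],[0,0,0,0.01,0,0,0],[0,0,0,0,0,0,0],[0,0,0,0,0,0,0],[0,0,0,0,0,0,0]]'
python3 - <<'E'
from h import *
st(); red('wrist',168); snap('wrist','w3'); lm('button_top','wrist',1); lm('grip','wrist',1)
E
```

```text
time_s: 8.28
position: [470.8, 35.5, 162.6]
tcp_rot: [0.002, -0.021, 1.0, -0.0]
ft_force: [-5.6, 0.5, 15.1]
gripper_width: 0.006
time_s: 9.12
position: [470.2, 35.5, 295.2]
tcp_rot: [-0.002, -0.021, 1.0, 0.0]
ft_force: [0.3, -1.0, -0.8]
gripper_width: 0.008
9.12 [470.2  35.5 295.2] [-0.002 -0.021  1.     0.   ] [ 0.3 -1.  -0.8] 0.008 [ 0.   -0.22  1.4   0.    1.97 -1.61]
red wrist 11 [247. 181.] [466.   24.9 168. ]
red wrist 9 [252. 194.] [478.3  29.8 168. ]
red wrist 8 [253. 173.] [459.   30.3 168. ]
button_top wrist 0.85 [468.4  39.  169.6]
grip wrist 0.61 [372.5  30.3  17. ]
```

View pics/w3.png

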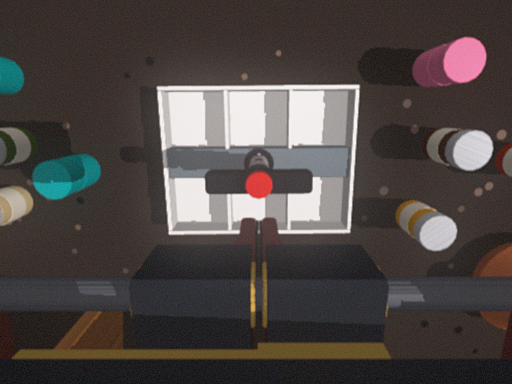

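Handle is at its lowest and the button is out (about 169.6). Rim corners are at (160,88), (357,87), (351,233) and (170,235). Next I'll compute cell targets and recheck the jars.

Run:
```python
from h import *
st()
for q in ['caddy','near_wall']: robot.camera('wrist'); lm(q,'wrist',2)
P=ray('wrist',[[160,88],[357,87],[351,233],[170,235]],40); print(np.round(P,1),P.mean(0))
for i,j in((0,1),(3,2)): a=P[j]-P[i]; print('yaw',np.degrees(np.arctan2(-a[0],a[1])))
for c in ('top','scene'):
    robot.camera(c); print(c,[list(np.round(P[:2])) for P in jars(c)]); lm('caddy',c,1); lm('near_wall',c,1)
    for r in robot.masks_of('caddy',c)[:1]: yawfit(c,r['mask'],40)
for th in (2.2,3.0):
  t=np.radians(th)
  for i,(x,y) in enumerate([(-63,-82),(-63,0),(-63,82),(63,-82),(63,0),(63,82)]): print(i,np.round([470.5+x*np.cos(t)-y*np.sin(t),36.5+x*np.sin(t)+y*np.cos(t)],0),end=' ')
```

```text
9.32 [470.   35.5 295.8] [-0.002 -0.021  1.     0.   ] [ 0.1 -0.2  0.7] 0.002 [ 0.   -0.22  1.4   0.    1.97 -1.61]
caddy wrist 0.97 [470.7  33.8   0.7]
near_wall wrist 0.87 [377.2  31.1  20.5]
[[381.6 -91.3  40. ]
 [370.2 154.7  40. ]
 [564.4 169.   40. ]
 [577.8 -83.9  40. ]] [473.5148209  37.1391985  40.       ]
yaw 2.663352387790779
yaw 3.028410486277997
top [[np.float64(437.0), np.float64(292.0)], [np.float64(456.0), np.float64(400.0)], [np.float64(549.0), np.float64(-318.0)], [np.float64(338.0), np.float64(256.0)], [np.float64(460.0), np.float64(-304.0)], [np.float64(498.0), np.float64(-212.0)], [np.float64(375.0), np.float64(-308.0)], [np.float64(548.0), np.float64(266.0)]]
caddy top 0.97 [473.8  34.8   1.6]
near_wall top 0.7 [372.3  29.3  22.9]
[413.8  77.6] [ 90.5 167.1] 1.02
scene [[np.float64(456.0), np.float64(398.0)], [np.float64(546.0), np.float64(266.0)], [np.float64(443.0), np.float64(291.0)], [np.float64(546.0), np.float64(-317.0)], [np.float64(372.0), np.float64(-311.0)], [np.float64(463.0), np.float64(-298.0)], [np.float64(341.0), np.float64(258.0)]]
caddy scene 0.84 [471.4  36.3  -1. ]
near_wall scene 0.91 [371.   25.1  19.3]
[478.8  38.1] [216.1 294.2] 2.87
0 [411. -48.] 1 [408.  34.] 2 [404. 116.] 3 [537. -43.] 4 [533.  39.] 5 [530. 121.] 0 [412. -49.] 1 [408.  33.] 2 [403. 115.] 3 [538. -42.] 4 [533.  40.] 5 [529. 122.]
```

The red jar has been knocked to about (456,399). I'll pick brown first.

```bash
python3 -m jog '[[0.02,-0.003,0.0255,-0.0096,0,0,0],[0.04,-0.003,0.0255,-0.0096,0,0,0],[0.087,-0.003,0.0255,-0.0096,0,0,0],[0.087,-0.003,0.0255,-0.0096,0,0,0],[0.087,-0.003,0.0255,-0.0096,0,0,0],[0.087,-0.003,0.0255,-0.0096,0,0,0],[0.087,-0.003,0.0255,-0.0096,0,0,0],[0.087,-0.003,0.0255,-0.0096,0,0,0],[0.087,-0.003,0.0255,-0.0096,0,0,0],[0.087,-0.003,0.0255,-0.0096,0,0,0]]' 20
python3 -m jog '[[0.087,0,0,-0.02,0,0,0],[0.087,0,0,-0.025,0,0,0],[0.087,0,0,-0.025,0,0,0],[0.087,0,0,-0.025,0,0,0],[0.087,0,0,-0.025,0,0,0],[0.087,0,0,-0.02,0,0,0],[0.087,0,0,-0.02,0,0,0],[0.087,0,0,0,0,0,0],[0.03,0,0,0,0,0,0],[0.03,0,0,0,0,0,0]]'
python3 -m jog '[[0.03,0,0,0,0,0,0],[0.03,0,0,0,0,0,0],[0.03,0,0,0,0,0,0],[0.03,0,0,0,0,0,0],[0.03,0,0,0.02,0,0,0],[0.03,0,0,0.03,0,0,0],[0.03,0,0,0.03,0,0,0],[0.03,0,0,0.03,0,0,0],[0.03,0,0,0,0,0,0],[0.03,0,0,0,0,0,0]]'
```

```text
time_s: 10.85
position: [440.1, 291.8, 201.2]
tcp_rot: [0.0, -0.021, 1.0, 0.0]
ft_force: [0.1, 0.1, -0.4]
gripper_width: 0.728
time_s: 11.68
position: [441.0, 290.8, 43.0]
tcp_rot: [0.001, -0.021, 1.0, 0.0]
ft_force: [0.2, 0.2, 0.3]
gripper_width: 0.877
time_s: 12.52
position: [441.4, 291.0, 154.1]
tcp_rot: [0.002, -0.021, 1.0, 0.001]
ft_force: [-0.5, 0.4, -0.7]
gripper_width: 0.544
```

```bash
python3 -m jog '[[0.03,-0.0032,-0.0257,0,0,0,0],[0.03,-0.0032,-0.0257,0,0,0,0],[0.03,-0.0032,-0.0257,0,0,0,0],[0.03,-0.0032,-0.0257,0,0,0,0],[0.03,-0.0032,-0.0257,0,0,0,0],[0.03,-0.0032,-0.0257,0,0,0,0],[0.03,-0.0032,-0.0257,0,0,0,0],[0.03,-0.0032,-0.0257,0,0,0,0],[0.03,-0.0032,-0.0257,0,0,0,0],[0.03,-0.0032,-0.0257,0,0,0,0]]'
python3 -m jog '[[0.03,0,0,0,0,0,0],[0.03,0,0,-0.02,0,0,0],[0.03,0,0,-0.02,0,0,0],[0.03,0,0,-0.02,0,0,0],[0.03,0,0,-0.02,0,0,0],[0.03,0,0,-0.013,0,0,0],[0.03,0,0,-0.008,0,0,0],[0.03,0,0,-0.006,0,0,0],[0.03,0,0,0,0,0,0],[0.03,0,0,0,0,0,0]]'
```

```text
time_s: 13.35
position: [407.3, 32.4, 149.5]
tcp_rot: [-0.002, -0.021, 1.0, 0.0]
ft_force: [0.4, 0.5, -0.6]
gripper_width: 0.543
time_s: 14.18
position: [409.4, 34.1, 46.9]
tcp_rot: [0.001, -0.021, 1.0, 0.0]
ft_force: [-3.8, 0.5, 10.4]
gripper_width: 0.543
```

```bash
python3 -m jog '[[0.062,0,0,0,0,0,0],[0.062,0,0,0,0,0,0],[0.062,0,0,0,0,0,0],[0.062,0,0,0,0,0,0],[0.062,0,0,0.02,0,0,0],[0.062,0,0,0.03,0,0,0],[0.062,0,0,0.04,0,0,0],[0.062,0,0,0.04,0,0,0],[0.062,0,0,0.02,0,0,0],[0.062,0,0,0,0,0,0]]'
python3 - <<'E'
from h import *
st()
for c in ('scene','top'):
    b=snap(c,'v4'+c); print(c,[list(np.int32(P)) for P in jars(c)]); lm('caddy',c,1)
cv2.imwrite('pics/z4.png',cv2.resize(cv2.imread('pics/v4scene.png')[120:340,180:400],(600,600)))
E
```

```text
time_s: 15.02
position: [410.3, 33.5, 200.3]
tcp_rot: [0.004, -0.021, 1.0, -0.0]
ft_force: [-0.2, -0.3, -0.3]
gripper_width: 0.707
15.02 [410.3  33.5 200.3] [ 0.004 -0.021  1.    -0.   ] [-0.2 -0.3 -0.3] 0.707 [-0.   -0.44  1.74  0.    1.83 -1.61]
scene [[np.int32(496), np.int32(-216), np.int32(-2)], [np.int32(464), np.int32(-298), np.int32(-1)], [np.int32(406), np.int32(35), np.int32(7)], [np.int32(544), np.int32(268), np.int32(0)], [np.int32(337), np.int32(259), np.int32(-1)], [np.int32(457), np.int32(400), np.int32(1)], [np.int32(545), np.int32(-318), np.int32(2)], [np.int32(373), np.int32(-311), np.int32(0)]]
caddy scene 0.82 [473.3  35.2  -1.9]
top [[np.int32(454), np.int32(395), np.int32(-1)], [np.int32(544), np.int32(265), np.int32(0)], [np.int32(374), np.int32(-308), np.int32(0)], [np.int32(497), np.int32(-211), np.int32(-3)], [np.int32(337), np.int32(257), np.int32(3)], [np.int32(550), np.int32(-319), np.int32(0)]]
caddy top 0.6 [470.3  33.6  -2.4]
```

View pics/z4.png

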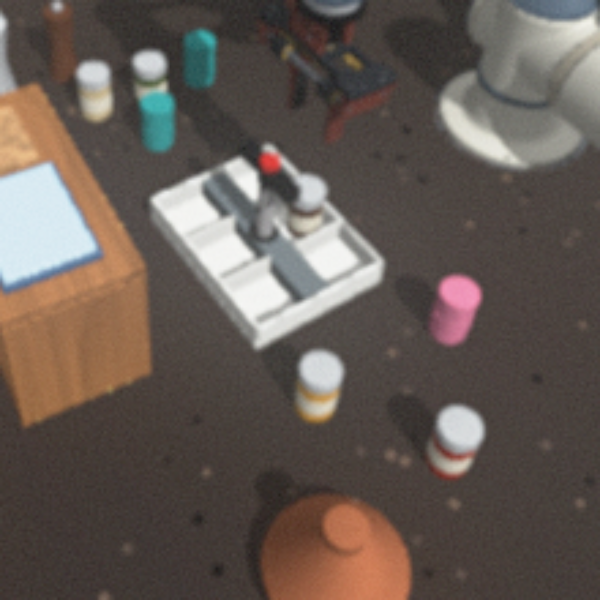

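Brown is standing in the near middle cell and red is upright at (456,398). Picking red next.

```bash
python3 -m jog '[[0.062,0.0046,0.0364,0,0,0,0],[0.062,0.0046,0.0364,0,0,0,0],[0.087,0.0046,0.0364,0,0,0,0],[0.087,0.0046,0.0364,0,0,0,0],[0.087,0.0046,0.0364,0,0,0,0],[0.087,0.0046,0.0364,0,0,0,0],[0.087,0.0046,0.0364,0,0,0,0],[0.087,0.0046,0.0364,0,0,0,0],[0.087,0.0046,0.0364,0,0,0,0],[0.087,0.0046,0.0364,0,0,0,0]]'
python3 -m jog '[[0.087,0,0,-0.005,0,0,0],[0.087,0,0,-0.02,0,0,0],[0.087,0,0,-0.025,0,0,0],[0.087,0,0,-0.03,0,0,0],[0.087,0,0,-0.03,0,0,0],[0.087,0,0,-0.025,0,0,0],[0.087,0,0,-0.02,0,0,0],[0.087,0,0,0,0,0,0],[0.03,0,0,0,0,0,0],[0.03,0,0,0,0,0,0]]'
python3 -m jog '[[0.03,0,0,0,0,0,0],[0.03,0,0,0,0,0,0],[0.03,0,0,0,0,0,0],[0.03,0,0,0,0,0,0],[0.03,0,0,0.02,0,0,0],[0.03,0,0,0.03,0,0,0],[0.03,0,0,0.03,0,0,0],[0.03,0,0,0.03,0,0,0],[0.03,0,0,0,0,0,0],[0.03,0,0,0,0,0,0]]'
```

```text
time_s: 16.15
position: [453.8, 399.1, 192.7]
tcp_rot: [-0.001, -0.021, 1.0, -0.001]
ft_force: [1.2, 0.6, 1.2]
gripper_width: 0.992
time_s: 16.98
position: [454.8, 397.4, 40.7]
tcp_rot: [0.0, -0.02, 1.0, 0.0]
ft_force: [1.4, 0.5, 0.5]
gripper_width: 0.881
time_s: 17.82
position: [455.4, 398.3, 152.5]
tcp_rot: [0.002, -0.021, 1.0, 0.002]
ft_force: [0.1, 0.3, -1.7]
gripper_width: 0.545
```

```bash
python3 -m jog '[[0.03,-0.005,-0.0282,0,0,0,0],[0.03,-0.005,-0.0282,0,0,0,0],[0.03,-0.005,-0.0282,0,0,0,0],[0.03,-0.005,-0.0282,0,0,0,0],[0.03,-0.005,-0.0282,0,0,0,0],[0.03,-0.005,-0.0282,0,0,0,0],[0.03,-0.005,-0.0282,0,0,0,0],[0.03,-0.005,-0.0282,0,0,0,0],[0.03,-0.005,-0.0282,0,0,0,0],[0.03,-0.005,-0.0282,0,0,0,0]]'
python3 -m jog '[[0.03,0,0,0,0,0,0],[0.03,0,0,-0.02,0,0,0],[0.03,0,0,-0.02,0,0,0],[0.03,0,0,-0.02,0,0,0],[0.03,0,0,-0.02,0,0,0],[0.03,0,0,-0.013,0,0,0],[0.03,0,0,-0.008,0,0,0],[0.03,0,0,-0.005,0,0,0],[0.03,0,0,0,0,0,0],[0.03,0,0,0,0,0,0]]'
python3 -m jog '[[0.062,0,0,0,0,0,0],[0.062,0,0,0,0,0,0],[0.062,0,0,0,0,0,0],[0.062,0,0,0,0,0,0],[0.062,0,0,0.02,0,0,0],[0.062,0,0,0.03,0,0,0],[0.062,0,0,0.04,0,0,0],[0.062,0,0,0.04,0,0,0],[0.062,0,0,0.02,0,0,0],[0.062,0,0,0,0,0,0]]'
python3 - <<'E'
from h import *
st(); robot.camera('wrist'); lm('caddy','wrist',1); lm('near_wall','wrist',1)
for c in ('scene','top'):
    snap(c,'v5'+c); print(c,[list(np.int32(P)) for P in jars(c)]); lm('caddy',c,1)
E
```

```text
time_s: 18.65
position: [403.2, 114.1, 147.5]
tcp_rot: [-0.002, -0.021, 1.0, -0.0]
ft_force: [0.3, -1.0, -0.1]
gripper_width: 0.546
time_s: 19.48
position: [405.0, 115.7, 45.7]
tcp_rot: [0.001, -0.021, 1.0, -0.0]
ft_force: [-5.3, -1.4, 10.3]
gripper_width: 0.543
time_s: 20.32
position: [406.3, 115.9, 199.4]
tcp_rot: [0.004, -0.021, 1.0, 0.001]
ft_force: [-0.2, 0.3, 0.4]
gripper_width: 0.705
20.32 [406.3 115.9 199.4] [ 0.004 -0.021  1.     0.001] [-0.2  0.3  0.4] 0.705 [ 0.2  -0.4   1.72  0.    1.82 -1.41]
caddy wrist 0.74 [471.2  37.8  -0.5]
near_wall wrist 0.82 [376.7  27.6  21.4]
scene [[np.int32(492), np.int32(-214), np.int32(-1)], [np.int32(374), np.int32(-309), np.int32(-1)], [np.int32(549), np.int32(-319), np.int32(1)], [np.int32(408), np.int32(36), np.int32(5)], [np.int32(338), np.int32(259), np.int32(-1)], [np.int32(401), np.int32(118), np.int32(7)], [np.int32(465), np.int32(-297), np.int32(-2)]]
caddy scene 0.76 [470.2  34.6  -1.6]
top [[np.int32(372), np.int32(-310), np.int32(0)], [np.int32(546), np.int32(267), np.int32(-3)], [np.int32(462), np.int32(-302), np.int32(2)], [np.int32(493), np.int32(-213), np.int32(-3)], [np.int32(402), np.int32(34), np.int32(0)]]
caddy top 0.69 [472.7  33.3   1.4]
```

```bash
python3 -m jog '[[0.062,0.0141,0.015,0,0,0,0],[0.062,0.0141,0.015,0,0,0,0],[0.087,0.0141,0.015,0,0,0,0],[0.087,0.0141,0.015,0,0,0,0],[0.087,0.0141,0.015,0,0,0,0],[0.087,0.0141,0.015,0,0,0,0],[0.087,0.0141,0.015,0,0,0,0],[0.087,0.0141,0.015,0,0,0,0],[0.087,0.0141,0.015,0,0,0,0],[0.087,0.0141,0.015,0,0,0,0]]'
python3 -m jog '[[0.087,0,0,-0.005,0,0,0],[0.087,0,0,-0.02,0,0,0],[0.087,0,0,-0.025,0,0,0],[0.087,0,0,-0.03,0,0,0],[0.087,0,0,-0.03,0,0,0],[0.087,0,0,-0.025,0,0,0],[0.087,0,0,-0.022,0,0,0],[0.087,0,0,0,0,0,0],[0.03,0,0,0,0,0,0],[0.03,0,0,0,0,0,0]]'
python3 -m jog '[[0.03,0,0,0,0,0,0],[0.03,0,0,0,0,0,0],[0.03,0,0,0,0,0,0],[0.03,0,0,0,0,0,0],[0.03,0,0,0.02,0,0,0],[0.03,0,0,0.03,0,0,0],[0.03,0,0,0.03,0,0,0],[0.03,0,0,0.03,0,0,0],[0.03,0,0,0,0,0,0],[0.03,0,0,0,0,0,0]]'
```

```text
time_s: 21.6
position: [545.9, 266.2, 192.8]
tcp_rot: [-0.001, -0.021, 1.0, -0.0]
ft_force: [-1.4, -0.0, 0.5]
gripper_width: 0.992
time_s: 22.43
position: [545.9, 265.5, 38.2]
tcp_rot: [0.001, -0.021, 1.0, 0.0]
ft_force: [-0.8, -0.3, 0.0]
gripper_width: 0.876
time_s: 23.27
position: [546.5, 266.0, 149.3]
tcp_rot: [0.002, -0.021, 1.0, 0.001]
ft_force: [0.2, -0.7, -0.7]
gripper_width: 0.54
```

```bash
python3 -m jog '[[0.03,-0.003,-0.029,0,0,0,0],[0.03,-0.003,-0.029,0,0,0,0],[0.03,-0.003,-0.029,0,0,0,0],[0.03,-0.003,-0.029,0,0,0,0],[0.03,-0.003,-0.029,0,0,0,0],[0.03,0,0,0,0,0,0],[0.03,0,0,-0.01,0,0,0],[0.03,0,0,-0.01,0,0,0],[0.03,0,0,-0.01,0,0,0],[0.03,0,0,-0.01,0,0,0]]'
python3 -m jog '[[0.03,0,0,0,0,0,0],[0.03,0,0,-0.02,0,0,0],[0.03,0,0,-0.02,0,0,0],[0.03,0,0,-0.01,0,0,0],[0.03,0,0,-0.008,0,0,0],[0.03,0,0,-0.004,0,0,0],[0.03,0,0,-0.002,0,0,0],[0.03,0,0,0,0,0,0],[0.03,0,0,0,0,0,0],[0.03,0,0,0,0,0,0]]'
python3 -m jog '[[0.062,0,0,0,0,0,0],[0.062,0,0,0,0,0,0],[0.062,0,0,0,0,0,0],[0.062,0,0,0,0,0,0],[0.062,0,0,0.02,0,0,0],[0.062,0,0,0.03,0,0,0],[0.062,0,0,0.04,0,0,0],[0.062,0,0,0.04,0,0,0],[0.062,0,0,0.03,0,0,0],[0.062,0,0,0,0,0,0]]'
python3 - <<'E'
from h import *
st()
for c in ('scene','top'):
    snap(c,'v6'+c); print(c,[list(np.int32(P)) for P in jars(c)]); lm('caddy',c,1)
E
```

```text
time_s: 24.1
position: [529.7, 121.4, 104.1]
tcp_rot: [-0.001, -0.021, 1.0, -0.0]
ft_force: [-0.5, -0.0, -1.9]
gripper_width: 0.542
time_s: 24.93
position: [531.0, 120.9, 45.1]
tcp_rot: [0.001, -0.021, 1.0, 0.0]
ft_force: [-4.5, 0.1, 6.9]
gripper_width: 0.542
time_s: 25.77
position: [532.8, 120.9, 211.1]
tcp_rot: [0.006, -0.021, 1.0, 0.001]
ft_force: [0.7, -0.1, 0.8]
gripper_width: 0.704
25.77 [532.8 120.9 211.1] [ 0.006 -0.021  1.     0.001] [ 0.7 -0.1  0.8] 0.704 [ 0.16 -0.07  1.41 -0.    1.79 -1.45]
scene [[np.int32(402), np.int32(120), np.int32(2)], [np.int32(533), np.int32(124), np.int32(2)], [np.int32(466), np.int32(-301), np.int32(-1)], [np.int32(637), np.int32(441), np.int32(3)], [np.int32(336), np.int32(261), np.int32(1)], [np.int32(373), np.int32(-308), np.int32(-1)], [np.int32(549), np.int32(-316), np.int32(2)], [np.int32(406), np.int32(33), np.int32(7)], [np.int32(495), np.int32(-214), np.int32(-1)]]
caddy scene 0.56 [474.   37.2   1.2]
top [[np.int32(547), np.int32(-317), np.int32(-1)], [np.int32(403), np.int32(34), np.int32(1)], [np.int32(371), np.int32(-310), np.int32(1)], [np.int32(401), np.int32(116), np.int32(2)], [np.int32(464), np.int32(-301), np.int32(1)], [np.int32(533), np.int32(119), np.int32(6)], [np.int32(495), np.int32(-214), np.int32(-3)]]
caddy top 0.56 [473.5  34.8   2.1]
```

```bash
python3 -m jog '[[0.075,-0.0056,-0.0352,0,0,0,0],[0.075,-0.0056,-0.0352,0,0,0,0],[0.075,-0.0056,-0.0352,0,0,0,0],[0.075,-0.0056,-0.0352,0,0,0,0],[0.075,-0.0056,-0.0352,0,0,0,0],[0.075,-0.0056,-0.0352,0,0,0,0],[0.075,-0.0056,-0.0352,0,0,0,0],[0.075,-0.0056,-0.0352,0,0,0,0],[0.075,-0.0056,-0.0352,0,0,0,0],[0.075,-0.0056,-0.0352,0,0,0,0]]'
python3 -m jog '[[0.075,-0.0056,-0.0352,0,0,0,0],[0.075,-0.0056,-0.0352,0,0,0,0],[0.075,0,0,-0.01,0,0,0],[0.075,0,0,-0.025,0,0,0],[0.075,0,0,-0.03,0,0,0],[0.075,0,0,-0.03,0,0,0],[0.075,0,0,-0.03,0,0,0],[0.075,0,0,-0.03,0,0,0],[0.075,0,0,-0.013,0,0,0],[0.075,0,0,0,0,0,0]]'
python3 -m jog '[[0.03,0,0,0,0,0,0],[0.03,0,0,0,0,0,0],[0.03,0,0,0,0,0,0],[0.03,0,0,0,0,0,0],[0.03,0,0,0,0,0,0],[0.03,0,0,0.02,0,0,0],[0.03,0,0,0.03,0,0,0],[0.03,0,0,0.03,0,0,0],[0.03,0,0,0.03,0,0,0],[0.03,0,0,0,0,0,0]]'
```

```text
time_s: 26.9
position: [473.3, -232.9, 200.9]
tcp_rot: [-0.001, -0.021, 1.0, 0.001]
ft_force: [-0.1, -0.3, 0.1]
gripper_width: 0.856
time_s: 27.73
position: [460.7, -299.4, 29.2]
tcp_rot: [-0.004, -0.021, 1.0, 0.003]
ft_force: [-0.1, -0.0, -0.7]
gripper_width: 0.857
time_s: 28.57
position: [465.5, -303.7, 152.9]
tcp_rot: [0.005, -0.021, 1.0, -0.004]
ft_force: [0.2, -1.0, -0.4]
gripper_width: 0.546
```

```bash
python3 -m jog '[[0.03,-0.0053,0.0254,0,0,0,0],[0.03,-0.0053,0.0254,0,0,0,0],[0.03,-0.0053,0.0254,0,0,0,0],[0.03,-0.0053,0.0254,0,0,0,0],[0.03,-0.0053,0.0254,0,0,0,0],[0.03,-0.0053,0.0254,0,0,0,0],[0.03,-0.0053,0.0254,0,0,0,0],[0.03,-0.0053,0.0254,0,0,0,0],[0.03,-0.0053,0.0254,0,0,0,0],[0.03,-0.0053,0.0254,0,0,0,0]]'
python3 -m jog '[[0.03,0,0,0,0,0,0],[0.03,0,0,-0.01,0,0,0],[0.03,0,0,-0.02,0,0,0],[0.03,0,0,-0.02,0,0,0],[0.03,0,0,-0.02,0,0,0],[0.03,0,0,-0.012,0,0,0],[0.03,0,0,-0.008,0,0,0],[0.03,0,0,-0.005,0,0,0],[0.03,0,0,0,0,0,0],[0.03,0,0,0,0,0,0]]'
```

```text
time_s: 29.4
position: [409.7, -46.8, 144.5]
tcp_rot: [0.0, -0.02, 1.0, -0.0]
ft_force: [-0.1, -0.2, -0.0]
gripper_width: 0.543
time_s: 30.23
position: [410.6, -48.2, 50.2]
tcp_rot: [0.0, -0.02, 1.0, -0.0]
ft_force: [0.5, -0.4, -0.1]
gripper_width: 0.544
```

```bash
python3 -m jog '[[0.03,0,0,-0.002,0,0,0],[0.03,0,0,-0.002,0,0,0],[0.03,0,0,-0.001,0,0,0],[0.03,0,0,-0.001,0,0,0],[0.03,0,0,-0.001,0,0,0],[0.03,0,0,0,0,0,0],[0.03,0,0,0,0,0,0],[0.03,0,0,0,0,0,0],[0.03,0,0,0,0,0,0],[0.03,0,0,0,0,0,0]]'
```

```text
time_s: 31.07
position: [410.3, -47.9, 42.7]
tcp_rot: [0.0, -0.021, 1.0, -0.0]
ft_force: [-0.9, -0.5, -0.5]
gripper_width: 0.546
```

```bash
python3 -m jog '[[0.03,0,0,-0.001,0,0,0],[0.03,0,0,-0.001,0,0,0],[0.03,0,0,-0.001,0,0,0],[0.03,0,0,0,0,0,0],[0.03,0,0,0,0,0,0],[0.03,0,0,0,0,0,0],[0.03,0,0,0,0,0,0],[0.03,0,0,0,0,0,0],[0.03,0,0,0,0,0,0],[0.03,0,0,0,0,0,0]]'
python3 - <<'E'
from h import *
b=snap('scene','v7'); cv2.imwrite('pics/z7.png',cv2.resize(cv2.imread('pics/v7.png')[110:260,190:340],(600,600)))
E
```

```text
time_s: 31.9
position: [410.5, -47.9, 41.5]
tcp_rot: [0.001, -0.021, 1.0, -0.0]
ft_force: [-5.0, 1.7, 10.5]
gripper_width: 0.547
```

View pics/z7.png

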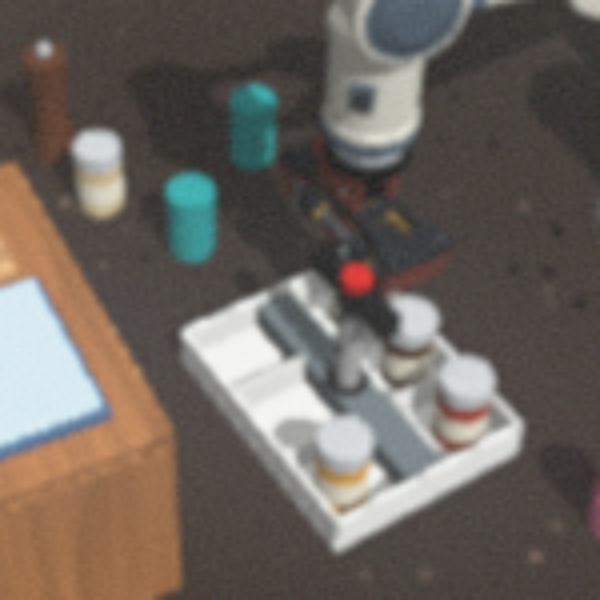

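Green is seated in its cell and the rest are standing. Releasing, then going to cream with the hand turned about −86° so the body clears the mill.

```bash
python3 -m jog '[[0.062,0,0,0,0,0,0],[0.062,0,0,0,0,0,0],[0.062,0,0,0,0,0,0],[0.062,0,0,0,0,0,0],[0.062,0,0,0.02,0,0,0],[0.062,0,0,0.03,0,0,0],[0.062,0,0,0.04,0,0,0],[0.062,0,0,0.04,0,0,0],[0.062,0,0,0.03,0,0,0],[0.062,0,0,0,0,0,0]]'
python3 -m jog '[[0.087,0.0114,-0.0225,0,0,0,-0.125],[0.087,0.0114,-0.0225,0,0,0,-0.125],[0.087,0.0114,-0.0225,0,0,0,-0.125],[0.087,0.0114,-0.0225,0,0,0,-0.125],[0.087,0.0114,-0.0225,0,0,0,-0.125],[0.087,0.0114,-0.0225,0,0,0,-0.125],[0.087,0.0114,-0.0225,0,0,0,-0.125],[0.087,0.0114,-0.0225,0,0,0,-0.125],[0.087,0.0114,-0.0225,0,0,0,-0.125],[0.087,0.0114,-0.0225,0,0,0,-0.125]]'
python3 -m jog '[[0.087,0.0114,-0.0225,0,0,0,-0.125],[0.087,0.0114,-0.0225,0,0,0,-0.125],[0.087,0,0,0,0,0,0],[0.087,0,0,0,0,0,0],[0.087,0,0,0,0,0,0],[0.087,0,0,0,0,0,0],[0.087,0,0,0,0,0,0],[0.087,0,0,0,0,0,0],[0.087,0,0,0,0,0,0],[0.087,0,0,0,0,0,0]]'
python3 - <<'E'
from h import *
st()
for c in ('scene','top','wrist'):
    snap(c,'v8'+c); print(c,[list(np.int32(P)) for P in jars(c)])
lm('mill','wrist',1)
E
```

```text
time_s: 32.78
position: [412.4, -48.4, 206.9]
tcp_rot: [0.005, -0.021, 1.0, -0.001]
ft_force: [0.9, 0.8, 0.4]
gripper_width: 0.707
time_s: 33.62
position: [524.5, -274.0, 198.4]
tcp_rot: [-0.001, 0.571, 0.821, -0.0]
ft_force: [-0.5, -0.5, 0.1]
gripper_width: 0.988
time_s: 34.45
position: [547.0, -317.5, 200.1]
tcp_rot: [0.0, 0.666, 0.746, 0.0]
ft_force: [0.3, 0.1, 1.0]
gripper_width: 0.99
34.45 [ 547.  -317.5  200.1] [0.    0.666 0.746 0.   ] [0.3 0.1 1. ] 0.99 [-0.58  0.18  1.18  0.    1.79 -0.69]
scene [[np.int32(530), np.int32(123), np.int32(3)], [np.int32(543), np.int32(-315), np.int32(3)], [np.int32(338), np.int32(258), np.int32(0)], [np.int32(402), np.int32(118), np.int32(4)], [np.int32(373), np.int32(-309), np.int32(-1)], [np.int32(493), np.int32(-213), np.int32(-3)], [np.int32(409), np.int32(35), np.int32(8)], [np.int32(409), np.int32(-47), np.int32(4)], [np.int32(539), np.int32(-47), np.int32(0)]]
top [[np.int32(338), np.int32(255), np.int32(3)], [np.int32(549), np.int32(-317), np.int32(-1)], [np.int32(409), np.int32(-50), np.int32(6)], [np.int32(496), np.int32(-210), np.int32(-4)], [np.int32(402), np.int32(112), np.int32(3)], [np.int32(407), np.int32(33), np.int32(2)]]
wrist [[np.int32(372), np.int32(-307), np.int32(0)], [np.int32(545), np.int32(-315), np.int32(1)], [np.int32(492), np.int32(-213), np.int32(-1)]]
mill wrist 0.67 [ 553.1 -428.3    1.6]
```

View pics/v8wrist.png

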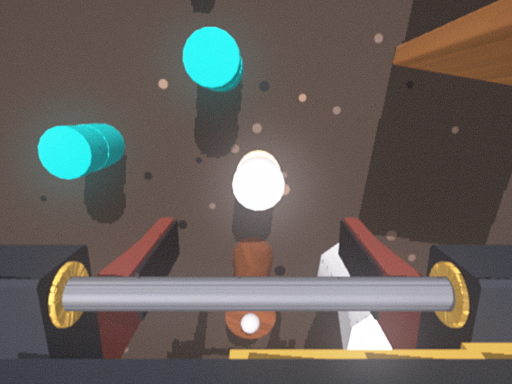

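The cream jar sits between the jaws at (258,180), and the mill at (250,310) is clear beyond the hand. Descending.

```bash
python3 -m jog '[[0.087,0,0.001,-0.02,0,0,0],[0.087,0,0,-0.03,0,0,0],[0.087,0,0,-0.03,0,0,0],[0.087,0,0,-0.03,0,0,0],[0.087,0,0,-0.03,0,0,0],[0.087,0,0,-0.018,0,0,0],[0.087,0,0,0,0,0,0],[0.087,0,0,0,0,0,0],[0.03,0,0,0,0,0,0],[0.03,0,0,0,0,0,0]]'
python3 -m jog '[[0.03,0,0,0,0,0,0],[0.03,0,0,0,0,0,0],[0.03,0,0,0,0,0,0],[0.03,0,0,0,0,0,0],[0.03,0,0,0.02,0,0,0],[0.03,0,0,0.03,0,0,0],[0.03,0,0,0.03,0,0,0],[0.03,0,0,0.04,0,0,0],[0.03,0,0,0.03,0,0,0],[0.03,0,0,0,0,0,0]]'
python3 -m jog '[[0.03,0,0.0225,0,0,0,0.125],[0.03,0,0.0225,0,0,0,0.125],[0.03,0,0.0225,0,0,0,0.125],[0.03,0,0.0225,0,0,0,0.125],[0.03,0,0.0225,0,0,0,0.125],[0.03,0,0.0225,0,0,0,0.125],[0.03,0,0.0225,0,0,0,0.125],[0.03,0,0.0225,0,0,0,0.125],[0.03,0,0.0225,0,0,0,0.125],[0.03,0,0.0225,0,0,0,0.125]]'
python3 -m jog '[[0.03,-0.005,0.025,0,0,0,0.125],[0.03,-0.004,0.025,0,0,0,0.125],[0.03,0,0,0,0,0,0],[0.03,0,0,0,0,0,0],[0.03,0,0,0,0,0,0],[0.03,0,0,0,0,0,0],[0.03,0,0,0,0,0,0],[0.03,0,0,0,0,0,0],[0.03,0,0,0,0,0,0],[0.03,0,0,0,0,0,0]]'
```

```text
time_s: 35.63
position: [548.2, -317.7, 44.4]
tcp_rot: [0.002, 0.666, 0.746, 0.0]
ft_force: [0.2, -0.6, 0.3]
gripper_width: 0.88
time_s: 36.47
position: [549.0, -318.2, 200.8]
tcp_rot: [0.006, 0.666, 0.746, 0.001]
ft_force: [1.4, -0.8, -0.6]
gripper_width: 0.538
time_s: 37.3
position: [546.7, -90.8, 190.9]
tcp_rot: [-0.0, 0.101, 0.995, 0.0]
ft_force: [-0.9, -0.4, -1.3]
gripper_width: 0.542
time_s: 38.13
position: [538.0, -42.4, 191.5]
tcp_rot: [-0.0, -0.02, 1.0, -0.0]
ft_force: [-0.2, -0.2, -0.8]
gripper_width: 0.542
```

Over cell 3 at (538,−42), where I want it. Lowering from 191 to about 46.

```bash
python3 -m jog '[[0.03,0,0,-0.02,0,0,0],[0.03,0,0,-0.025,0,0,0],[0.03,0,0,-0.025,0,0,0],[0.03,0,0,-0.025,0,0,0],[0.03,0,0,-0.02,0,0,0],[0.03,0,0,-0.015,0,0,0],[0.03,0,0,-0.009,0,0,0],[0.03,0,0,-0.003,0,0,0],[0.03,0,0,0,0,0,0],[0.03,0,0,0,0,0,0]]'
python3 -m jog '[[0.03,0,0,-0.001,0,0,0],[0.03,0,0,-0.001,0,0,0],[0.03,0,0,-0.001,0,0,0],[0.03,0,0,-0.001,0,0,0],[0.03,0,0,0,0,0,0],[0.03,0,0,0,0,0,0],[0.03,0,0,0,0,0,0],[0.03,0,0,0,0,0,0],[0.03,0,0,0,0,0,0],[0.03,0,0,0,0,0,0]]'
```

```text
time_s: 38.97
position: [538.5, -42.1, 50.4]
tcp_rot: [0.001, -0.021, 1.0, -0.0]
ft_force: [0.3, 0.3, -1.6]
gripper_width: 0.546
time_s: 39.8
position: [539.2, -42.1, 48.9]
tcp_rot: [0.002, -0.021, 1.0, -0.0]
ft_force: [-2.5, 0.7, 11.1]
gripper_width: 0.543
```

```bash
python3 -m jog '[[0.062,0,0,0,0,0,0],[0.062,0,0,0,0,0,0],[0.062,0,0,0,0,0,0],[0.062,0,0,0,0,0,0],[0.062,0,0,0.02,0,0,0],[0.062,0,0,0.03,0,0,0],[0.062,0,0,0.04,0,0,0],[0.062,0,0,0.04,0,0,0],[0.062,0,0,0.03,0,0,0],[0.0,0,0,0,0,0,0]]'
python3 -m jog '[[0.0,-0.02,0.008,0,0,0,0],[0.0,-0.02,0.008,0,0,0,0],[0.0,-0.02,0.008,0,0,0,0],[0.0,-0.02,0.008,0,0,0,0],[0.0,-0.02,0.008,0,0,0,0],[0.0,-0.02,0.008,0,0,0,0],[0.0,-0.02,0.008,0,0,0,0],[0.0,-0.02,0.008,0,0,0,0],[0.0,-0.02,0.006,0,0,0,0],[0.0,-0.017,0,0,0,0,0]]'
python3 - <<'E'
from h import *
st()
for c in ('scene','top'):
    snap(c,'v9'+c); print(c,[list(np.int32(P)) for P in jars(c)])
    lm('caddy',c,1);lm('near_wall',c,1);lm('button_top',c,1);lm('grip',c,1);lm('shelf',c,3);lm('mouth',c,2)
b=cv2.imread('pics/v9top.png'); cv2.imwrite('pics/z9.png',cv2.resize(b[60:260,195:345],(600,800)))
cv2.imwrite('pics/z9.png',cv2.resize(b[60:255,170:370],(800,780))[:600])
for r in robot.masks_of('shelf','top')[:1]: 
    m=r['mask']; ys,xs=np.where(m); print(xs.min(),xs.max(),ys.min(),ys.max())
E
```

```text
time_s: 40.63
position: [540.3, -42.3, 213.8]
tcp_rot: [0.006, -0.021, 1.0, -0.001]
ft_force: [0.9, -0.3, 1.2]
gripper_width: 0.66
time_s: 41.47
position: [339.8, 28.8, 204.8]
tcp_rot: [-0.0, -0.021, 1.0, 0.0]
ft_force: [0.3, 0.2, 0.0]
gripper_width: 0.006
41.47 [339.8  28.8 204.8] [-0.    -0.021  1.     0.   ] [0.3 0.2 0. ] 0.006 [-0.02 -0.63  1.86  0.    1.91 -1.63]
scene [[np.int32(530), np.int32(122), np.int32(2)], [np.int32(542), np.int32(-39), np.int32(7)], [np.int32(407), np.int32(34), np.int32(8)], [np.int32(335), np.int32(257), np.int32(-1)], [np.int32(492), np.int32(-212), np.int32(-2)], [np.int32(409), np.int32(-45), np.int32(5)], [np.int32(376), np.int32(-310), np.int32(1)]]
caddy scene 0.97 [469.1  36.2   1.1]
near_wall scene 0.72 [372.   26.3  21.8]
button_top scene 0.52 [473.3  38.3 168. ]
grip scene 0.5 [469.1  34.8 144.5]
top [[np.int32(373), np.int32(-309), np.int32(0)], [np.int32(532), np.int32(118), np.int32(4)], [np.int32(407), np.int32(-51), np.int32(10)], [np.int32(406), np.int32(117), np.int32(2)], [np.int32(339), np.int32(255), np.int32(3)], [np.int32(400), np.int32(36), np.int32(0)], [np.int32(497), np.int32(-212), np.int32(-6)], [np.int32(541), np.int32(-41), np.int32(1)], [np.int32(466), np.int32(36), np.int32(166)]]
caddy top 0.72 [529.2 117.    7. ]
near_wall top 0.88 [375.7  26.7  20.3]
button_top top 0.61 [466.8  35.8 166.5]
grip top 0.7 [531.8 119.8   6.4]
shelf top 0.67 [526.3 119.7   8.7]
208 334 69 150
```

View pics/z9.png

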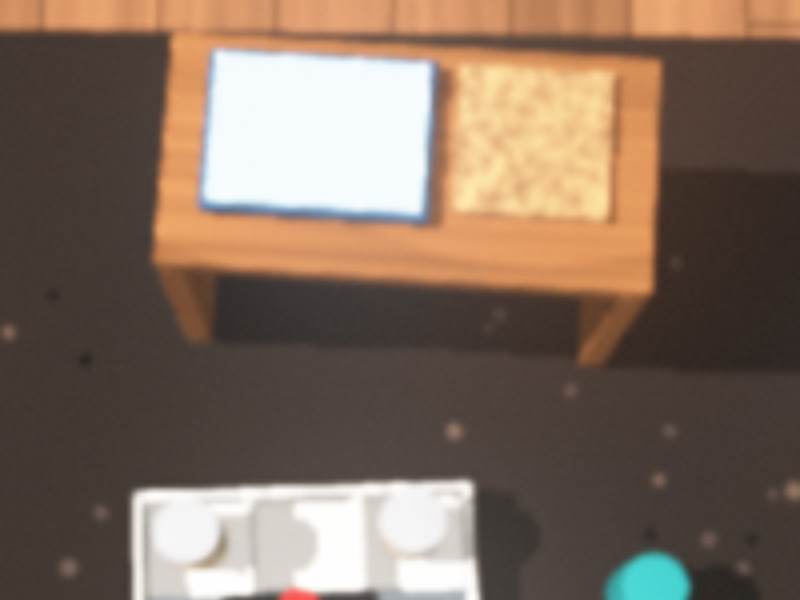

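The board's lower front edge runs from crop (153,262) to (654,293). The panel feet are at (188–212,340) and (578–603,364). All visible jars are standing in the caddy.

Run:
```python
from h import *
f=lambda pts:[[170+(x-0)/4,60+y/4] for x,y in pts]
def show(n,pts,z):
    P=ray('top',f(pts),z); print(n,np.round(P[:,:2],1).tolist(),'len',np.round(np.linalg.norm(P[1]-P[0]),1),'yaw',np.round(np.degrees(np.arctan2(-(P[0]-P[1])[0],(P[0]-P[1])[1])),2))
show('front188',[(153,263),(654,294)],188)
show('back206',[(172,34),(662,60)],206)
show('feet outer',[(190,341),(603,366)],0)
show('feet inner',[(212,340),(578,364)],0)
show('caddy far top',[(132,490),(473,482)],40)
```

```text
front188 [[694.0, 136.0], [677.3, -194.4]] len 330.9 yaw -2.89
back206 [[845.8, 126.3], [831.0, -197.9]] len 324.5 yaw -2.62
feet outer [[688.9, 132.2], [673.4, -191.6]] len 324.2 yaw -2.73
feet inner [[689.9, 114.9], [674.8, -172.1]] len 287.5 yaw -3.03
caddy far top [[563.7, 167.4], [573.8, -87.7]] len 255.3 yaw 2.28
```

Shelf mouth is at about (682,−29) with yaw −2.8°. The caddy is at (470.5,36) with yaw about +2.5°. I'll turn the hand, grasp the T grip across x, and shift and square the caddy in front of the mouth.

```bash
python3 -m jog '[[0.05,0.013,0.0007,0.004,0,0,-0.125],[0.05,0.013,0.0007,0.004,0,0,-0.125],[0.05,0.013,0.0007,0.004,0,0,-0.125],[0.05,0.013,0.0007,0.004,0,0,-0.125],[0.05,0.013,0.0007,0.004,0,0,-0.125],[0.05,0.013,0.0007,0.004,0,0,-0.125],[0.05,0.013,0.0007,0.004,0,0,-0.125],[0.05,0.013,0.0007,0.004,0,0,-0.125],[0.05,0.013,0.0007,0.004,0,0,-0.125],[0.05,0.013,0.0007,0.004,0,0,-0.125]]'
python3 -m jog '[[0.05,0,0,0,0,0,-0.125],[0.05,0,0,0,0,0,-0.125],[0.05,0,0,0,0,0,-0.07],[0.05,0,0,-0.01,0,0,0],[0.05,0,0,-0.015,0,0,0],[0.05,0,0,-0.02,0,0,0],[0.05,0,0,-0.02,0,0,0],[0.05,0,0,-0.01,0,0,0],[0.05,0,0,0,0,0,0],[0.05,0,0,0,0,0,0]]'
python3 - <<'E'
from h import *
st(); b=snap('wrist','w10')
lm('button_top','wrist',1)
E
```

```text
time_s: 43.15
position: [471.7, 35.1, 245.7]
tcp_rot: [-0.0, 0.571, 0.821, -0.0]
ft_force: [-0.0, 0.0, 0.4]
gripper_width: 0.565
time_s: 43.98
position: [470.7, 35.1, 170.3]
tcp_rot: [-0.0, 0.692, 0.722, -0.0]
ft_force: [-0.4, 0.0, 0.2]
gripper_width: 0.566
43.98 [470.7  35.1 170.3] [-0.     0.692  0.722 -0.   ] [-0.4  0.   0.2] 0.566 [ 0.   -0.26  1.65  0.    1.75 -0.04]
button_top wrist 0.82 [463.9  40.3 170.6]
```

View pics/w10.png

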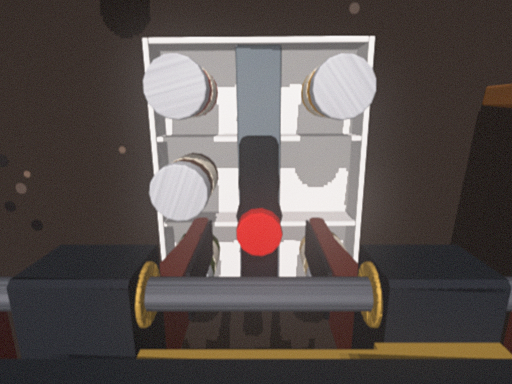

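The button at (259,232) is centred between the fingers and the bar runs along image vertical. Descend and grip.

```bash
python3 -m jog '[[0.05,0,0,-0.01,0,0,0],[0.05,0,0,-0.01,0,0,0],[0.05,0,0,-0.008,0,0,0],[0.05,0,0,-0.003,0,0,0],[0.05,0,0,0,0,0,0],[0.015,0,0,0,0,0,0],[0.015,0,0,0,0,0,0],[0.015,0,0,0,0,0,0],[0.015,0,0,0,0,0,0],[0.015,0,0,0,0,0,0]]' 30
python3 -m jog '[[0.015,0.0092,-0.0059,0,0,0,-0.0092],[0.015,0.0092,-0.0059,0,0,0,-0.0092],[0.015,0.0092,-0.0059,0,0,0,-0.0092],[0.015,0.0092,-0.0059,0,0,0,-0.0092],[0.015,0.0092,-0.0059,0,0,0,-0.0092],[0.015,0.0092,-0.0059,0,0,0,-0.0092],[0.015,0.0092,-0.0059,0,0,0,-0.0092],[0.015,0.0092,-0.0059,0,0,0,-0.0092],[0.015,0.0092,-0.0059,0,0,0,-0.0092],[0.015,0.0092,-0.0059,0,0,0,-0.0092]]'
python3 -m jog '[[0.015,0,0,0,0,0,0],[0.015,0,0,0,0,0,0],[0.015,0,0,0,0,0,0],[0.015,0,0,0,0,0,0],[0.015,0,0,0,0,0,0],[0.015,0,0,0,0,0,0],[0.015,0,0,0,0,0,0],[0.015,0,0,0,0,0,0],[0.015,0,0,0,0,0,0],[0.015,0,0,0,0,0,0]]'
python3 - <<'E'
from h import *
st()
for c in ('top','scene'): snap(c,'v11'+c); lm('caddy',c,1); lm('near_wall',c,1); print(c,[list(np.int32(P)) for P in jars(c)])
b=cv2.imread('pics/v11top.png'); cv2.imwrite('pics/z11.png',cv2.resize(b[60:255,170:370],(600,585)))
E
```

```text
time_s: 44.92
position: [471.0, 35.1, 140.1]
tcp_rot: [0.0, 0.692, 0.722, 0.0]
ft_force: [-1.2, -0.1, 1.2]
gripper_width: 0.286
time_s: 45.75
position: [562.6, -23.1, 139.8]
tcp_rot: [-0.002, 0.724, 0.689, -0.0]
ft_force: [-4.5, 3.9, 2.8]
gripper_width: 0.288
time_s: 46.58
position: [563.8, -24.1, 140.1]
tcp_rot: [0.001, 0.725, 0.689, 0.001]
ft_force: [5.2, -1.9, 0.0]
gripper_width: 0.284
46.58 [563.8 -24.1 140.1] [0.001 0.725 0.689 0.001] [ 5.2 -1.9  0. ] 0.284 [-0.1  -0.01  1.48 -0.    1.67 -0.05]
caddy top 0.64 [ 5.642e+02 -2.480e+01  5.000e-01]
near_wall top 0.73 [464.  -20.9  22.2]
top [[np.int32(494), np.int32(-211), np.int32(-4)], [np.int32(372), np.int32(-305), np.int32(-2)], [np.int32(338), np.int32(255), np.int32(3)], [np.int32(493), np.int32(-103), np.int32(5)], [np.int32(636), np.int32(55), np.int32(4)], [np.int32(499), np.int32(-17), np.int32(1)], [np.int32(503), np.int32(63), np.int32(2)]]
caddy scene 0.91 [564.7 -23.   -3.5]
near_wall scene 0.7 [465.2 -25.6  19.3]
scene [[np.int32(335), np.int32(258), np.int32(-1)], [np.int32(633), np.int32(59), np.int32(7)], [np.int32(627), np.int32(-106), np.int32(7)], [np.int32(494), np.int32(-101), np.int32(1)], [np.int32(501), np.int32(-16), np.int32(9)], [np.int32(625), np.int32(-29), np.int32(2)], [np.int32(504), np.int32(62), np.int32(6)]]
```

View pics/z11.png

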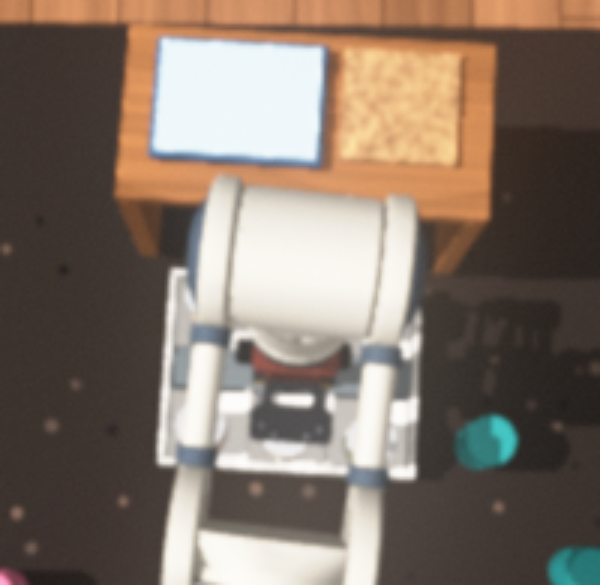

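Caddy is squared in front of the mouth with its jars standing. Release, rise, retreat, and turn the hand back.

```bash
python3 -m jog '[[0.05,0,0,0,0,0,0],[0.05,0,0,0,0,0,0],[0.05,0,0,0,0,0,0],[0.05,0,0,0,0,0,0],[0.05,0,0,0.01,0,0,0],[0.05,0,0,0.02,0,0,0],[0.05,0,0,0.03,0,0,0],[0.05,0,0,0.02,0,0,0],[0.05,-0.01,0.0005,0,0,0,0],[0.05,-0.01,0.0005,0,0,0,0]]'
python3 -m jog '[[0.05,-0.014,0.0007,0,0,0,0.125],[0.08,-0.014,0.0007,0,0,0,0.125],[0.08,-0.014,0.0007,0,0,0,0.125],[0.08,-0.014,0.0007,0,0,0,0.125],[0.08,-0.014,0.0007,0,0,0,0.125],[0.08,-0.014,0.0007,0,0,0,0.125],[0.08,-0.014,0.0007,0,0,0,0.125],[0.08,-0.014,0.0007,0,0,0,0.125],[0.08,-0.002,0,0,0,0,0.125],[0.08,0,0,0,0,0,0.125]]'
python3 -m jog '[[0.08,0,0,0,0,0,0.125],[0.08,0,0,0,0,0,0.125],[0.08,0,0,0,0,0,0.07],[0.08,0,0,0,0,0,0],[0.08,0,0,0,0,0,0],[0.08,0,0,0,0,0,0],[0.08,0,0,0,0,0,0],[0.08,0,0,0,0,0,0],[0.08,0,0,0,0,0,0],[0.08,0,0,0,0,0,0]]'
python3 - <<'E'
from h import *
st()
for c in ('wrist','top','scene'): snap(c,'v12'+c); lm('caddy',c,1); lm('near_wall',c,1); lm('button_top',c,1); print(c,[list(np.int32(P)) for P in jars(c)])
b=cv2.imread('pics/v12top.png'); cv2.imwrite('pics/z12.png',cv2.resize(b[60:255,170:370],(600,585)))
E
```

```text
time_s: 47.82
position: [543.6, -23.0, 222.5]
tcp_rot: [0.001, 0.725, 0.689, 0.001]
ft_force: [-1.1, 0.6, 0.0]
gripper_width: 0.567
time_s: 48.65
position: [428.3, -17.2, 220.9]
tcp_rot: [0.001, 0.181, 0.983, 0.0]
ft_force: [0.4, -0.4, 0.4]
gripper_width: 0.913
time_s: 49.48
position: [429.0, -17.3, 219.6]
tcp_rot: [-0.0, 0.026, 1.0, -0.0]
ft_force: [-0.1, -0.8, 0.5]
gripper_width: 0.91
49.48 [429.  -17.3 219.6] [-0.     0.026  1.    -0.   ] [-0.1 -0.8  0.5] 0.91 [-0.12 -0.37  1.66 -0.    1.86 -1.64]
caddy wrist 0.69 [562.5 -24.2  -2.3]
near_wall wrist 0.95 [467.6 -21.9  20.2]
wrist [[np.int32(372), np.int32(-305), np.int32(1)], [np.int32(338), np.int32(257), np.int32(3)], [np.int32(634), np.int32(54), np.int32(6)], [np.int32(494), np.int32(-100), np.int32(4)], [np.int32(506), np.int32(60), np.int32(4)], [np.int32(500), np.int32(-22), np.int32(5)], [np.int32(491), np.int32(-212), np.int32(0)]]
button_top top 0.5 [561.1 -22.1 170.6]
top [[np.int32(633), np.int32(54), np.int32(4)], [np.int32(495), np.int32(-212), np.int32(-3)], [np.int32(630), np.int32(-105), np.int32(5)], [np.int32(340), np.int32(257), np.int32(-1)], [np.int32(563), np.int32(-23), np.int32(0)]]
caddy scene 0.83 [ 5.652e+02 -2.110e+01 -2.000e-01]
near_wall scene 0.7 [466.5 -20.9  21.4]
button_top scene 0.44 [564.4 -17.2 170.6]
scene [[np.int32(338), np.int32(262), np.int32(1)], [np.int32(503), np.int32(67), np.int32(6)], [np.int32(502), np.int32(-15), np.int32(8)], [np.int32(633), np.int32(56), np.int32(3)], [np.int32(493), np.int32(-215), np.int32(-1)], [np.int32(375), np.int32(-309), np.int32(-1)], [np.int32(495), np.int32(-102), np.int32(3)]]
```

View pics/v12wrist.png

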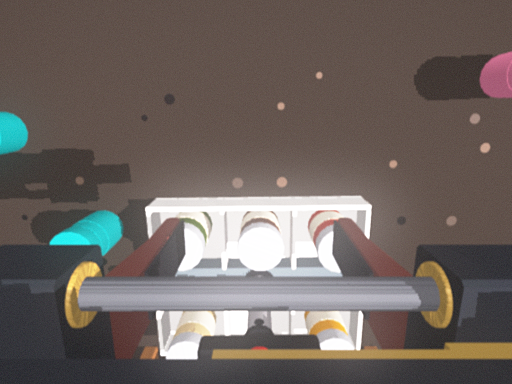

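All five jars stand and the near wall is square to the hand. Lower, then push along the shelf axis.

```bash
python3 -m jog '[[0.08,0,0,-0.02,0,0,0],[0.08,0,0,-0.03,0,0,0],[0.08,0,0,-0.03,0,0,0],[0.08,0,0,-0.03,0,0,0],[0.08,0,0,-0.03,0,0,0],[0.08,0,0,-0.03,0,0,0],[0.08,0,0,-0.02,0,0,0],[0.08,0,0,-0.008,0,0,0],[0.08,0,0,0,0,0,0],[0.08,0,0,0,0,0,0]]'
python3 -m jog '[[0.08,0.006,-0.0003,0,0,0,0],[0.08,0.006,-0.0003,0,0,0,0],[0.08,0.006,-0.0003,0,0,0,0],[0.08,0.004,-0.0002,0,0,0,0],[0.08,0.004,-0.0002,0,0,0,0],[0.08,0.004,-0.0002,0,0,0,0],[0.08,0.004,-0.0002,0,0,0,0],[0.08,0.006,-0.0003,0,0,0,0],[0.08,0.006,-0.0003,0,0,0,0],[0.08,0.006,-0.0003,0,0,0,0]]'
python3 -m jog '[[0.08,0.006,-0.0003,0,0,0,0],[0.08,0.006,-0.0003,0,0,0,0],[0.08,0.006,-0.0003,0,0,0,0],[0.08,0.006,-0.0003,0,0,0,0],[0.08,0.006,-0.0003,0,0,0,0],[0.08,0.006,-0.0003,0,0,0,0],[0.08,0.006,-0.0003,0,0,0,0],[0.08,0.006,-0.0003,0,0,0,0],[0.08,0.006,-0.0003,0,0,0,0],[0.08,0.006,-0.0003,0,0,0,0]]'
python3 - <<'E'
from h import *
st()
for c in ('top','scene'): snap(c,'v13'+c); lm('caddy',c,1); lm('near_wall',c,1)
E
```

```text
time_s: 51.07
position: [429.4, -17.4, 22.4]
tcp_rot: [0.0, 0.025, 1.0, -0.0]
ft_force: [0.3, -0.1, 0.0]
gripper_width: 0.91
time_s: 51.9
position: [479.9, -19.8, 21.8]
tcp_rot: [-0.002, 0.025, 1.0, 0.0]
ft_force: [-9.0, 1.1, 6.1]
gripper_width: 0.908
time_s: 52.73
position: [539.8, -22.8, 21.8]
tcp_rot: [-0.002, 0.025, 1.0, 0.0]
ft_force: [-8.1, 1.0, 7.7]
gripper_width: 0.911
52.73 [539.8 -22.8  21.8] [-0.002  0.025  1.     0.   ] [-8.1  1.   7.7] 0.911 [-0.11 -0.01  1.69 -0.    1.46 -1.63]
caddy top 0.94 [652.7 -29.    2. ]
near_wall scene 0.6 [552.  -25.8  19.7]
```

```bash
python3 -m jog '[[0.08,0.006,-0.0003,0,0,0,0],[0.08,0.006,-0.0003,0,0,0,0],[0.08,0.006,-0.0003,0,0,0,0],[0.08,0.006,-0.0003,0,0,0,0],[0.08,0.006,-0.0003,0,0,0,0],[0.08,0.006,-0.0003,0,0,0,0],[0.08,0.006,-0.0003,0,0,0,0],[0.08,0.006,-0.0003,0,0,0,0],[0.08,0.006,-0.0003,0,0,0,0],[0.08,0.006,-0.0003,0,0,0,0]]'
python3 -m jog '[[0.08,0.002,-0.0001,0,0,0,0],[0.08,0.002,-0.0001,0,0,0,0],[0.08,0.002,-0.0001,0,0,0,0],[0.08,0.002,-0.0001,0,0,0,0],[0.08,0.002,-0.0001,0,0,0,0],[0.08,0.002,-0.0001,0,0,0,0],[0.08,0.001,0,0,0,0,0],[0.08,0.001,0,0,0,0,0],[0.08,0.001,0,0,0,0,0],[0.08,0.001,0,0,0,0,0]]'
```

```text
time_s: 53.87
position: [599.8, -25.8, 21.5]
tcp_rot: [-0.002, 0.025, 1.0, 0.0]
ft_force: [-7.9, 0.6, 5.1]
gripper_width: 0.91
time_s: 54.7
position: [615.6, -26.5, 21.5]
tcp_rot: [-0.002, 0.025, 1.0, 0.0]
ft_force: [-7.7, 0.2, 4.6]
gripper_width: 0.91
```

```bash
python3 -m jog '[[0.08,0.001,0,0,0,0,0],[0.08,0.001,0,0,0,0,0],[0.08,0.001,0,0,0,0,0],[0.08,0.001,0,0,0,0,0],[0.08,0.001,0,0,0,0,0],[0.08,0.001,0,0,0,0,0],[0.08,0,0,0,0,0,0],[0.08,0,0,0,0,0,0],[0.08,0,0,0,0,0,0],[0.08,0,0,0,0,0,0]]'
python3 - <<'E'
from h import *
st()
for c in ('top','scene'): snap(c,'v14'+c); lm('caddy',c,1); lm('near_wall',c,1)
E
```

```text
time_s: 55.53
position: [621.7, -26.5, 21.5]
tcp_rot: [-0.001, 0.025, 1.0, -0.0]
ft_force: [-6.5, -1.0, 3.7]
gripper_width: 0.907
55.53 [621.7 -26.5  21.5] [-0.001  0.025  1.    -0.   ] [-6.5 -1.   3.7] 0.907 [-0.1   0.21  1.46 -0.    1.48 -1.62]
caddy scene 0.28 [791.8 -38.8   3.8]
```

```bash
python3 -m jog '[[0.08,0.001,0,0,0,0,0],[0.08,0.001,0,0,0,0,0],[0.08,0.001,0,0,0,0,0],[0.08,0.001,0,0,0,0,0],[0.08,0,0,0,0,0,0],[0.08,0,0,0,0,0,0],[0.08,0,0,0,0,0,0],[0.08,0,0,0,0,0,0],[0.08,0,0,0,0,0,0],[0.08,0,0,0,0,0,0]]'
```

```text
time_s: 56.67
position: [622.4, -26.6, 21.5]
tcp_rot: [-0.005, 0.025, 1.0, -0.0]
ft_force: [-20.3, -0.4, 11.5]
gripper_width: 0.914
```

```bash
python3 -m jog '[[0.08,0.001,0,0,0,0,0],[0.08,0.001,0,0,0,0,0],[0.08,0,0,0,0,0,0],[0.08,0,0,0,0,0,0],[0.08,0,0,0,0,0,0],[0.08,0,0,0,0,0,0],[0.08,0,0,0,0,0,0],[0.08,0,0,0,0,0,0],[0.08,0,0,0,0,0,0],[0.08,0,0,0,0,0,0]]'
python3 -m jog '[[0.08,-0.002,0,0,0,0,0],[0.08,-0.004,0,0,0,0,0],[0.08,-0.008,0,0,0,0,0],[0.08,-0.02,0,0,0,0,0],[0.08,-0.03,0,0,0,0,0],[0.08,-0.03,0,0,0,0,0],[0.08,-0.03,0,0.03,0,0,0],[0.08,-0.02,0,0.035,0,0,0],[0.08,-0.02,0,0.035,0,0,0],[0.08,-0.02,0,0.035,0,0,0]]'
python3 -m jog '[[0.08,-0.02,0,0.035,0,0,0],[0.08,-0.02,0,0.02,0,0,0],[0.08,-0.02,0,0,0,0,0],[0.08,-0.02,0,0,0,0,0],[0.08,0,0,0,0,0,0],[0.08,0,0,0,0,0,0],[0.08,0,0,0,0,0,0],[0.08,0,0,0,0,0,0],[0.08,0,0,0,0,0,0],[0.08,0,0,0,0,0,0]]'
python3 - <<'E'
from h import *
st()
for c in ('top','scene','wrist'): snap(c,'v15'+c); lm('caddy',c,1); lm('near_wall',c,1); print(c,[list(np.int32(P)) for P in jars(c)]); lm('mill',c,1); lm('tagine',c,1);lm('mokapot',c,1); lm('button_top',c,1)
a=cv2.imread('pics/v15scene.png')[110:290,130:310]; b=cv2.imread('pics/v15top.png')[60:200,180:360]
cv2.imwrite('pics/z15.png',np.hstack([cv2.resize(a,(400,400)),cv2.resize(b,(400,400))]))
E
```

```text
time_s: 57.5
position: [622.5, -26.7, 21.5]
tcp_rot: [-0.008, 0.025, 1.0, -0.0]
ft_force: [-29.1, -1.3, 16.4]
gripper_width: 0.91
time_s: 58.33
position: [444.2, -26.4, 157.2]
tcp_rot: [0.0, 0.025, 1.0, 0.0]
ft_force: [-0.2, -0.5, 1.4]
gripper_width: 0.913
time_s: 59.17
position: [365.9, -26.5, 210.6]
tcp_rot: [-0.001, 0.025, 1.0, 0.0]
ft_force: [0.2, 0.3, -0.1]
gripper_width: 0.91
59.17 [365.9 -26.5 210.6] [-0.001  0.025  1.     0.   ] [ 0.2  0.3 -0.1] 0.91 [-0.17 -0.55  1.8   0.    1.89 -1.69]
caddy top 0.74 [734.4 -32.9  -2.2]
near_wall top 0.76 [634.8 -28.   19.1]
top [[np.int32(495), np.int32(-211), np.int32(-5)], [np.int32(673), np.int32(56), np.int32(2)], [np.int32(375), np.int32(-308), np.int32(-1)], [np.int32(665), np.int32(-25), np.int32(1)], [np.int32(661), np.int32(-111), np.int32(9)]]
mill top 0.85 [ 548.4 -425.1    1.5]
tagine top 0.61 [640.3 441.8   3. ]
mokapot top 0.61 [ 678.  -430.3    4.6]
button_top top 0.28 [668.4 -28.6   3.2]
scene [[np.int32(335), np.int32(259), np.int32(-1)], [np.int32(492), np.int32(-211), np.int32(0)], [np.int32(374), np.int32(-307), np.int32(0)], [np.int32(674), np.int32(57), np.int32(4)]]
mill scene 0.54 [ 5.513e+02 -4.282e+02  4.000e-01]
tagine scene 0.83 [638.7 438.1   2.6]
mokapot scene 0.81 [ 673.7 -429.4   -2.7]
button_top scene 0.29 [ 675.4 -433.    -2.2]
wrist [[np.int32(372), np.int32(-307), np.int32(-1)], [np.int32(340), np.int32(262), np.int32(-1)], [np.int32(491), np.int32(-210), np.int32(1)]]
```

View pics/z15.png

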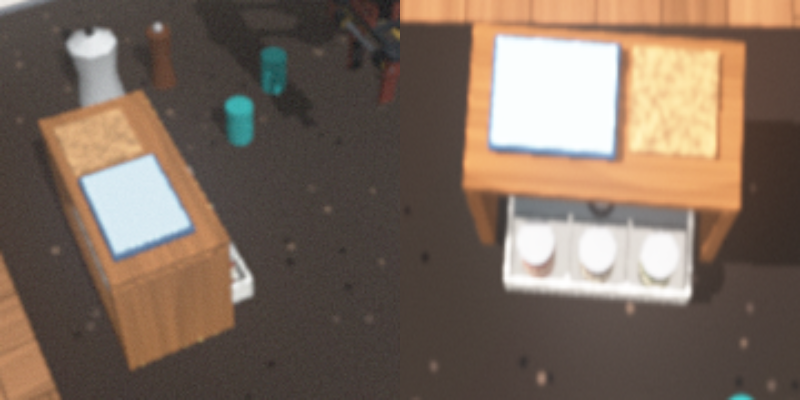

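The caddy is home at (734,−32) against a target of about (732,−31). The three near jars are upright, the bystanders haven't moved, and the robot is clear. Handing in.

```bash
python3 -c "
from h import *
print(robot.finish_job()); st()"
```

```text
the job is handed in; nothing more can be done
None
the job is handed in; nothing more can be done
```

I handed in the job at about 59 s on the robot's clock. All five jars were placed in the caddy, the handle was locked down, and the caddy is in under the shelf against the rail.

**What I did**
- **Handle:** I pressed the button, which ran the handle down to its lowest hole.
- **Jars:** I stood each of the five jars in its own compartment. The red jar was knocked aside by about 5 cm early on, so I found it again before picking it up.
- **Caddy:** I lined it up in front of the shelf by its grip, then pushed its near wall in. It stopped on the rail, with the push force rising from about 7 N to 29 N. I then drew the arm clear.

**Last checks**
- **Caddy position:** it measured about (734, −33) mm against a target of about (732, −31). The top view shows it square.
- **Handle and button:** the button top read about 170 mm up just before the push, which means the handle is at its lowest and the button is out.
- **Bystanders:** the moka pot, tagine and pepper mill were within a few millimetres of where they started.

**Not checked**
- **Far jars:** the orange and cream jars on the far side were hidden by the board after the push. I last saw them upright just before the caddy went in.
- **Handle after the push:** the button was also hidden then. The networks' low-score button readings at that point (0.28–0.29) did not match it, so I ignored them.

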